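Fish the spacer sleeves out of the magazine and stack the spindle

ROBOT

A 7-joint arm with a two-finger parallel gripper is mounted at the origin on the work surface. World frame = base frame: x ahead of the robot, y to its left, z up, the work surface at z = 0. Lengths are in m, angles in rad, forces in N, time in s.
With the tool pointing down it reaches from about 0.425 to 0.925 m from the base axis. Payload 6.8 kg.
Tool frame: the origin (TCP) lies on the centre line of the jaws, within the pads' length; the fingertips stand 14 mm ahead of it and the grasp point (between the pads) lies 5 mm behind it (r.tips_ahead is the distance from the TCP to the fingertips, in m); z points along the fingers, y is the line along which they close (so a half turn about z gives the same grasp; the last joint's range is limited). The gripper opens to 85 mm and grips with 20 to 120 N. Pads are 22 mm wide; open, the fingers measure 114 mm over their backs; the gripper's body (76 mm by 85 mm) begins 54 mm behind the grasp point. The pads swing forward as they close: fully open they stand 13 mm farther back than shut.
Start: joints at [-1.323, 0.477, 0.022, 1.555, -0.011, 1.109, -0.083], TCP at [0.235, 0.633, 0.245] pointing down, gripper open.
Joint ranges: [-2.96, 2.96], [-0.34, 2.1], [-1.41, 1.46], [0.24, 2.44], [-1.37, 4.51], [0.17, 1.92], [-2.96, 2.96]. Speed limits (rad/s): [2.39, 2.39, 3.14, 3.14, 3.14, 3.14, 3.14].

INTERFACE

Orientations are given as a rotation vector (axis times angle).
In Python, from bench import r, eyes gives the robot as it stands.
- The arm moves only by the tool step_arm, never from a script. Its argument "rows" is a list of rows, each a list of 6 numbers: the shift along the world's x, y, z in units of 60 cm (1.0 is 60 cm), then the turn, a rotation vector about the world's x, y, z in units of pi rad (1.0 is pi rad). In form: [[x, y, z, rx, ry, rz], ...]. A call has 1 to 5 rows; each row is the pose to reach, as a shift and turn from the pose commanded when the call began, turning the shorter way round; what a row does not reach only later rows make up. A row lasts 1/12 s, in which the tool goes at most 41.7 mm and 7.16 degrees, less where a joint would pass 70% of its speed; a pose out of reach is approached as far as the arm can. A call with a number of a shift or a turn outside -1 to 1 is refused whole. A call with a gripper value outside its range is refused whole. "jaw" is the closure, from 0 (fully open) to 1 (shut), set as the call begins (left out, the last holds). The fingers move at their own pace and stop on an object; "squeeze" is the grip in N (left out, the last holds). Time passes only in rows, so rows that repeat a pose let the fingers close. It gives the time, the measured TCP pose, the force, the opening and the grip force at its end, in the units of the state.
- r.get_obs(): the state, without advancing time (a new reading comes with each control period).
- eyes.grab_frame(name): name is "side" or "top" or "wrist"; returns the picture (480x640x3 uint8, red, green, blue); there is no depth.
- eyes.camera_info(name): a dict with "mtx" (3x3 intrinsics, pixels), "extrinsics" (4x4, takes a point from camera to world coordinates); the wrist camera has in their place "tool_from_camera" (4x4, takes a point from camera to tool coordinates, whose origin is the TCP and whose axes are the flange's). Camera axes: x right, y down, z forward; pixel columns grow to the right and rows downward; lengths in m; the calibration is good to about 2 mm. A picture is of the moment at which its call begins: read the wrist's pose just before it. camera_info takes no time and is no camera call.
- r.hand_in(): hands the job in; it is judged then, once.
The state is a dict: "clock": time; "joints": joint angles; "qvel": joint speeds; "tau": joint torques, N m; "tcp_pos": TCP position; "orientation": TCP orientation; "contact_force": force on the tool from outside, world axes, zero at the start; "moment": the same for the moment, N m; "grip_width": finger opening in m; "gripper_force": force on a finger pad.
Only numpy, scipy, OpenCV 4.12 (cv2) and the standard library are available. Lean on these libraries where they do the work, as an engineer would, in place of code of your own. Each camera call takes 0.05 s, during which the arm holds its last target. There are 200 camera calls.

TASK

The aluminium spacer sleeves have slid deep into the narrow bays of the spacer magazine. Take the hooked pick from its mat and drag every sleeve there is right out onto the open bench, without reaching for a sleeve inside the magazine with the fingers; then thread them all flat onto the upright spindle shaft, widest at the bottom and smallest uppermost, close the stack with the tall steel end collar on top, and leave the pick standing on its sole, hook and all, on its mat. Leave the other things on the bench alone.

Things in the scene. Friction and masses are not known exactly. Their poses are not given: they have to be found in the camera images.
- magazine: the spacer magazine: fixed white rack, clear roof, three roofed bays side by side; no floor, sleeves lie on the bench itself. Origin: on the bench, mid-footprint. Its -x points out of the mouths, all at x = -65 mm; back wall's inner face at x = +65 mm. Bay centre lines y = -70, 0, +70 mm; bays 64 mm wide and 48 mm high inside, walls 6 mm; roof top at 52 mm, trim at the back to 55 mm
- mouth (a point): centre of the middle bay's mouth, 24 mm above the bench, axes as the magazine. Each sleeve present starts centred in a bay of its own, its centre 50 to 95 mm inside the mouth; which sleeve is in which bay varies
- wide_mid (a point): centre (half-way up, on the axis) of the widest aluminium spacer sleeve: a plain flat ring, outside diameter 58 mm, bore 26 mm, 14 mm high, about 85 g, axis = its z. It starts lying flat on the bench in a bay of the magazine; it may be absent (None), then it is not part of the job
- middle_mid (a point): centre (half-way up, on the axis) of the middle aluminium spacer sleeve: a plain flat ring, outside diameter 49 mm, bore 26 mm, 14 mm high, about 55 g, axis = its z. It starts lying flat on the bench in a bay of the magazine; it may be absent (None), then it is not part of the job
- small_mid (a point): centre (half-way up, on the axis) of the smallest aluminium spacer sleeve: a plain flat ring, outside diameter 40 mm, bore 26 mm, 14 mm high, about 35 g, axis = its z. It starts lying flat on the bench in a bay of the magazine; it may be absent (None), then it is not part of the job
- sleeve_wide: the widest sleeve, origin at the centre of its underside as it starts, z up its axis
- sleeve_middle: the middle-sized sleeve, origin and axes likewise
- sleeve_small: the smallest sleeve, origin and axes likewise
- collar_mid (a point): centre (half-way up, on the axis) of the steel end collar: a plain tall ring, outside diameter 46 mm, bore 26 mm, 24 mm high, about 100 g, axis = its z; it stands loose on the open bench near the spindle unit and is always there
- collar: the end collar, origin at the centre of its underside, z up its axis
- seat (a point): on the spindle unit (fixed: 88 mm square white and blue base 24 mm high with a 68 mm round steel flange up to 30 mm): the centre of the flange's top face, 30 mm above the bench, z up. A plain steel shaft of 22 mm diameter stands here, 56 mm tall above this point, its top 7 mm tapering to 14 mm diameter
- pick_handle (a point): centre of the handle of the hooked pick: a blue block 90 mm long (x), 28 mm wide (y), 42 mm high (z), on a wider steel sole 90 x 54 x 6 mm (the 42 mm include it), so this point is 21 mm above its underside, near the balance point. From its +x end a 7 mm round steel rod runs straight on along +x, its axis 20 mm above the underside, to the hook. It stands by itself on sole and hook. About 220 g
- pick_hook (a point): the hook: a straight 8 mm round pin pointing down from the rod's end, its axis 165 mm ahead of pick_handle, its foot level with the sole's underside; 16.5 mm free under the rod. This point is on its axis, 4 mm above its foot
- pick: the hooked pick as a whole; origin under the handle's centre on its underside, x along the rod to the hook, z up
- mat_mid (a point): centre of the top of the pick's grey mat, fixed on the bench, 320 mm (its x) by 120 mm (its y), 3 mm thick. The pick starts on it, handle towards -x of the mat, hook towards +x
- beaker: bystander: glass beaker, loose, not part of the job; leave it alone. Origin: on it as it stands or lies
- bottle: bystander: amber jar, loose, not part of the job; leave it alone. Origin: on it as it stands or lies
- carton: bystander: small carton, loose, not part of the job; leave it alone. Origin: on it as it stands or lies
- driver: bystander: screwdriver, loose, not part of the job; leave it alone. Origin: on it as it stands or lies
- battery_pack: bystander: grey battery pack, loose, not part of the job; leave it alone. Origin: on it as it stands or lies
- wrench: bystander: wrench, loose, not part of the job; leave it alone. Origin: on it as it stands or lies
- dish: bystander: white dish, loose, not part of the job; leave it alone. Origin: on it as it stands or lies
Things that resemble listed ones, but are neither listed nor needed, are in the scene too. What is shaped like the pick but green is not meant.

How it is judged:
By the outcome, as a careful person would: the job done as asked, in the order asked, and still so for the second after the job is handed in, with the robot touching nothing.
Of sleeve_wide, sleeve_middle, sleeve_small only 2 to 3 are there at a start; the rules pass over those that are not, and their reading is None.
At some moment in a run one of pick, collar, sleeve_wide, sleeve_middle, sleeve_small may be knocked a few centimetres aside while the robot is not near it.
Once in a run the grip may slacken for a moment while it holds something.
It also fails if it takes over 210 s, if anything falls off the work surface, if the arm or the gripper's body presses on something with over 40 N, if the wrist force passes 120 N, or if a joint passes its speed limit or range.

## Working session

There is one attempt and no reset: what is moved stays moved. The work goes in short steps, Python scripts to look and compute and a tool call to move; the robot and the scene stay as the last step left them, time stands still between calls to the robot, and variables do not carry over. Pictures are saved under pics/ and viewed, at most 14 in all, crops included, and the job is handed in when it is done.

Besides the shell and the picture viewer there is one more tool, called as name(argument=value, ...), one argument or row to a line, values as JSON. step_arm: Moves the arm, as the interface text tells. Shifts and turns lie within -1 to 1; 1 stands for 60 cm of shift or pi rad of turn. Its arguments: {"type":"object","properties":{"rows":{"type":"array"},"jaw":{"type":"number"},"squeeze":{"type":"number"}},"required":["rows"]}

```bash
ls; mkdir -p pics
python3 - <<'E'
from bench import r, eyes
import cv2, numpy as np
for n in ("top","side"):
    cv2.imwrite(f"pics/{n}0.png",eyes.grab_frame(n)[:,:,::-1])
    i=eyes.camera_info(n); print(n,np.round(i["mtx"],1).tolist(),np.round(i["extrinsics"],4).tolist())
i=eyes.camera_info("wrist");print(np.round(i["mtx"],1).tolist(),np.round(i["tool_from_camera"],4).tolist())
print({k:np.round(v,3).tolist() for k,v in r.get_obs().items()}, r.tips_ahead)
E
```

```text
pics
top [[442.1, 0.0, 325.9], [0.0, 442.1, 236.6], [0.0, 0.0, 1.0]] [[0.0253, -0.9899, 0.1392, 0.3525], [-0.9996, -0.0269, -0.0099, 0.0461], [0.0136, -0.1389, -0.9902, 1.2454], [0.0, 0.0, 0.0, 1.0]]
side [[605.0, 0.0, 314.9], [0.0, 605.0, 232.3], [0.0, 0.0, 1.0]] [[-0.9774, -0.1541, 0.1445, 0.216], [-0.211, 0.744, -0.634, 1.2407], [-0.0099, -0.6502, -0.7597, 1.5267], [0.0, 0.0, 0.0, 1.0]]
[[345.1, 0.0, 321.3], [0.0, 345.1, 247.4], [0.0, 0.0, 1.0]] [[0.0, -0.9601, -0.2796, 0.071], [1.0, -0.0003, 0.0009, -0.0004], [-0.001, -0.2796, 0.9601, -0.1289], [0.0, 0.0, 0.0, 1.0]]
{'clock': 0.1, 'joints': [-1.323, 0.478, 0.022, 1.556, -0.011, 1.109, -0.083], 'qvel': [-0.001, -0.001, 0.0, -0.001, -0.0, -0.002, 0.002], 'tau': [0.004, -59.776, 1.613, -28.196, 0.013, 0.005, 0.0], 'tcp_pos': [0.235, 0.632, 0.244], 'orientation': [-0.556, -3.092, 0.003], 'contact_force': [0.787, 0.812, -0.287], 'moment': [0.032, 0.035, -0.0], 'gripper_force': 0.0, 'grip_width': 0.086} 0.014
```

View pics/top0.png

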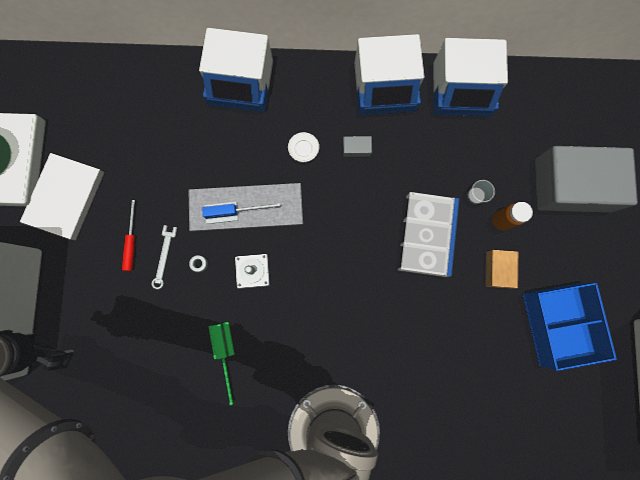

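View pics/side0.png

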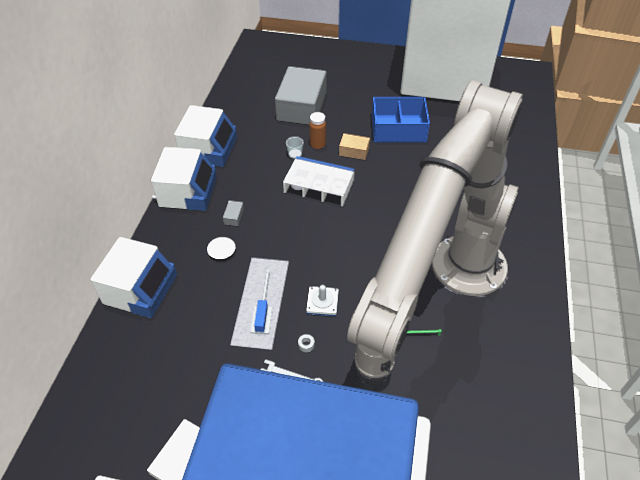

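Top view: the blue pick is on its mat at (220,210), with the green decoy at (222,340). The ring at (198,264) looks like the collar and the spindle is at (252,270). The magazine is at (430,235), its mouths facing image-left (+y), with rings at about (424,210), (426,236) and (428,260). I'll check these in one close crop.

```bash
cat > h.py <<'E'
from bench import r, eyes
import cv2, numpy as np
from scipy.spatial.transform import Rotation as R
def cam(n,o=None):
    i=eyes.camera_info(n)
    if n!="wrist": return i["mtx"],np.array(i["extrinsics"])
    o=o or r.get_obs(); T=np.eye(4); T[:3,:3]=R.from_rotvec(o["orientation"]).as_matrix(); T[:3,3]=o["tcp_pos"]
    return i["mtx"],T@np.array(i["tool_from_camera"])
def w(px,z,c):   # pixel -> world on plane z
    K,T=c; d=T[:3,:3]@np.linalg.solve(K,[px[0],px[1],1.]); t=(z-T[2,3])/d[2]; return T[:3,3]+t*d
def p(x,c):      # world -> pixel
    K,T=c; q=K@(T[:3,:3].T@(np.array(x)-T[:3,3])); return q[:2]/q[2]
def snap(n,f):
    o=r.get_obs(); im=eyes.grab_frame(n)[:,:,::-1].copy(); cv2.imwrite(f"pics/{f}.png",im); return im,cam(n,o)
def topdown(im,c,x0,x1,y0,y1,z,s):  # rectified view at plane z, s px/m; up=+x, left=+y
    W,H=int((y1-y0)*s),int((x1-x0)*s)
    src=np.float32([p([a,b,z],c) for a,b in((x1,y1),(x1,y0),(x0,y0),(x0,y1))]); dst=np.float32([(0,0),(W,0),(W,H),(0,H)])
    return cv2.warpPerspective(im,cv2.getPerspectiveTransform(src,dst),(W,H),flags=cv2.INTER_CUBIC)
E
python3 - <<'E'
from h import *
im=cv2.imread("pics/top0.png"); c=cam("top")
a=cv2.resize(im[175:295,180:315],None,fx=2.9,fy=2.9,interpolation=cv2.INTER_CUBIC)
b=cv2.resize(im[185:285,390:470],None,fx=5,fy=5,interpolation=cv2.INTER_CUBIC)
o=np.zeros((500,792,3),np.uint8); o[:a.shape[0],:a.shape[1]]=a; o[:,392:]=b; cv2.imwrite("pics/crop0.png",o)
for n,q,z in (("handle",(219,210),.045),("collar",(198,264),.024),("spindle",(252,270),.03),("mag",(430,235),.05)): print(n,w(q,z,c).round(3))
E
```

```text
handle [0.587 0.331 0.045]
collar [0.438 0.384 0.024]
spindle [0.425 0.234 0.03 ]
mag [ 0.533 -0.251  0.05 ]
```

View pics/crop0.png

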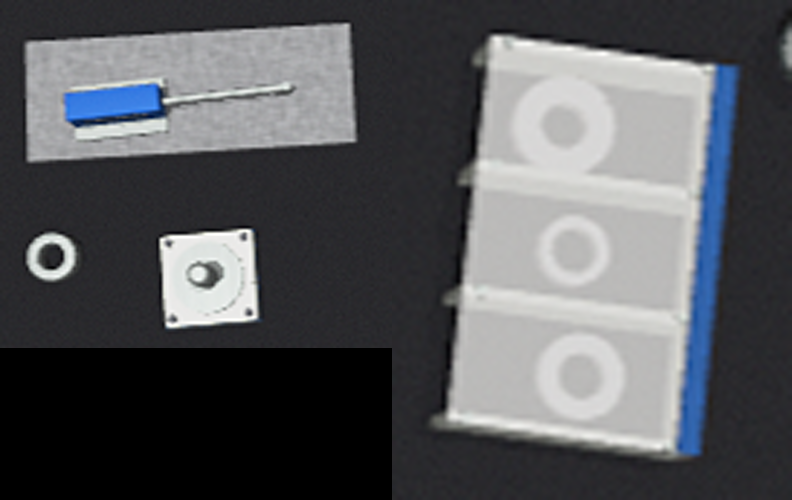

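The crop confirms it: the blue pick is on the mat, the collar is by the spindle, and all three sleeves are present. The widest is in the far bay (+x), the smallest in the middle and the middle one in the near bay. I'll move over the pick.

step_arm(
  rows=[
    [0.195, -0.168, 0, 0, 0, -0.12],
    [0.195, -0.168, 0, 0, 0, -0.12],
    [0.195, -0.168, 0, 0, 0, -0.12],
    [0.195, -0.168, 0, 0, 0, -0.12],
    [0.195, -0.168, 0, 0, 0, -0.12],
  ],
  jaw=0,
)

```text
clock: 0.52
tcp_pos: [0.3597, 0.5253, 0.2452]
orientation: [1.141, 2.922, -0.003]
contact_force: [0.3, -0.7, 0.5]
grip_width: 0.0849
gripper_force: 0.0
```

step_arm(
  rows=[
    [0.195, -0.168, 0, 0, 0, -0.12],
    [0.195, -0.168, 0, 0, 0, -0.12],
    [0.195, -0.168, 0, 0, 0, -0.12],
    [0.195, -0.168, 0, 0, 0, -0.12],
    [0.195, -0.168, 0, 0, 0, -0.12],
  ],
)

```text
clock: 0.93
tcp_pos: [0.4755, 0.4241, 0.2454]
orientation: [1.667, 2.657, -0.002]
contact_force: [0.2, -0.2, -0.2]
grip_width: 0.0852
gripper_force: 0.0
```

step_arm(
  rows=[
    [0.195, -0.168, 0.05, 0, 0, -0.12],
    [0.195, -0.168, 0.05, 0, 0, -0.12],
    [0.195, -0.168, 0.05, 0, 0, -0.12],
    [0.195, -0.168, 0.05, 0, 0, -0.12],
    [0.195, -0.168, 0.05, 0, 0, -0.12],
  ],
)

```text
clock: 1.35
tcp_pos: [0.5921, 0.3229, 0.2768]
orientation: [2.134, 2.298, 0.002]
contact_force: [0.6, -1.0, 1.4]
grip_width: 0.0851
gripper_force: 0.0
```

Run:
```python
from h import *
im,c=snap("wrist","w1"); o=r.get_obs()
print(o["clock"],o["tcp_pos"].round(4),o["orientation"].round(3), o["joints"].round(2))
```

```text
1.4 [0.5892 0.3263 0.2759] [2.132e+00 2.304e+00 1.000e-03] [-0.87  0.47  0.38  1.55 -0.18  1.16 -0.37]
```

View pics/w1.png

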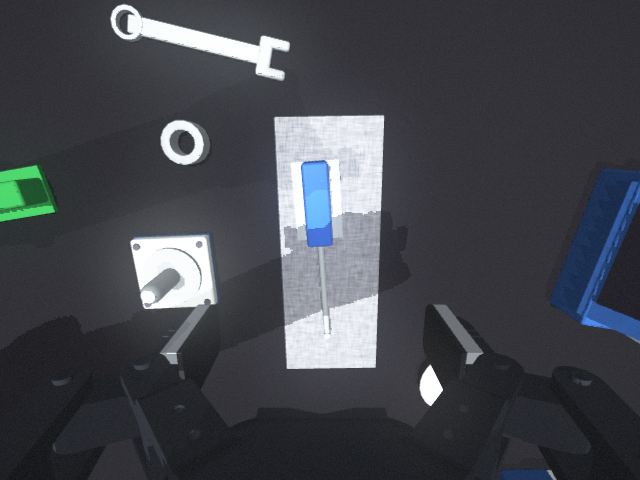

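The wrist view shows the pick handle at (317,203) with the hook at (327,333), the collar at (185,142) and the spindle at (174,272). I'll fit the pick pose by silhouette.

```bash
cat >> h.py <<'E'
from scipy.optimize import minimize
def box(x0,x1,y0,y1,z0,z1): return np.array([[x,y,z] for x in(x0,x1) for y in(y0,y1) for z in(z0,z1)],float)
def cyl(rad,z0,z1): 
    a=np.linspace(0,2*np.pi,48,endpoint=False); return np.array([[rad*np.cos(t),rad*np.sin(t),z] for t in a for z in(z0,z1)])
def fit(mask,pts,g,c,yaw=True):  # silhouette fit: pose (x,y,yaw) maximising IoU of the projected hull
    K,T=c
    def cost(v):
        a=v[2] if yaw else 0; Q=pts@np.array([[np.cos(a),np.sin(a),0],[-np.sin(a),np.cos(a),0],[0,0,1]])+[v[0],v[1],0]
        q=(Q-T[:3,3])@T[:3,:3]@K.T; q=q[:,:2]/q[:,2:]
        m=np.zeros(mask.shape,np.uint8); cv2.fillConvexPoly(m,cv2.convexHull(np.round(q*16).astype(np.int32)),255,cv2.LINE_AA,4)
        a,b=m/255.,mask/255.; return 1-np.minimum(a,b).sum()/np.maximum(a,b).sum()
    g=np.array(g,float)[:3 if yaw else 2]; s=np.diag([.008,.008,.1][:len(g)])
    o=minimize(cost,g,method="Nelder-Mead",options=dict(initial_simplex=np.vstack([g,g+s]),xatol=1e-5,fatol=1e-5))
    return o.x.round(4),round(1-o.fun,3)
def comp(m,px):  # filled connected component at/near px
    n,l,st,ce=cv2.connectedComponentsWithStats(m.astype(np.uint8)); ys,xs=np.nonzero(l); k=np.argmin((xs-px[0])**2+(ys-px[1])**2)
    m=(l==l[ys[k],xs[k]]).astype(np.uint8)*255; f,_=cv2.findContours(m,cv2.RETR_EXTERNAL,cv2.CHAIN_APPROX_NONE); cv2.drawContours(m,f,-1,255,-1); return m
E
python3 - <<'E'
from h import *
im=cv2.imread("pics/w1.png"); o=r.get_obs(); c=cam("wrist",o); b=im.astype(int)
hsv=cv2.cvtColor(im,cv2.COLOR_BGR2HSV)
bl=comp((hsv[...,0]>95)&(hsv[...,0]<125)&(hsv[...,1]>110)&(hsv[...,2]>60),(317,203))
f=fit(bl,box(-.045,.045,-.014,.014,.009,.045),(.585,.33,-1.5),c); print("handle",f, "contour bbox",cv2.boundingRect(bl))
hk=w((327,332),.026,c); print("hook top",hk.round(4),"dir handle->hook",np.arctan2(hk[1]-f[0][1],hk[0]-f[0][0]),np.hypot(*(hk[:2]-f[0][:2])))
g=(hsv[...,2]>110)&(hsv[...,1]<60)
print("collar",fit(comp(g,(185,125)),cyl(.023,0,.024),(.44,.384),c,False))
for n,q in zip("abcd",((276,116),(384,116),(376,368),(287,369))): print("mat",w(q,.003,c).round(3))
print("shaft top",w((148,297),.086,c).round(4))
# same from the top camera
im=cv2.imread("pics/top0.png");c=cam("top");hsv=cv2.cvtColor(im,cv2.COLOR_BGR2HSV)
bl=comp((hsv[...,0]>95)&(hsv[...,0]<125)&(hsv[...,1]>110)&(hsv[...,2]>60),(219,210))
print("top handle",fit(bl,box(-.045,.045,-.014,.014,.009,.045),(.585,.33,-1.5),c))
print("top collar",fit(comp((hsv[...,2]>110)&(hsv[...,1]<60),(198,257)),cyl(.023,0,.024),(.44,.384),c,False))
E
```

```text
handle (array([ 0.5844,  0.3366, -1.4127]), np.float64(0.889)) contour bbox (301, 161, 32, 86)
hook top [0.6083 0.179  0.026 ] dir handle->hook -1.4200052648898218 0.15941829051519207
collar (array([0.4369, 0.3897]), np.float64(0.807))
mat [0.533 0.425 0.003]
mat [0.65  0.434 0.003]
mat [0.68  0.116 0.003]
mat [0.561 0.106 0.003]
shaft top [0.4221 0.2391 0.086 ]
top handle (array([ 0.5877,  0.3348, -1.485 ]), np.float64(0.764))
top collar (array([0.4413, 0.3908]), np.float64(0.765))
```

step_arm(
  rows=[
    [-0.005, 0.018, -0.26, 0, 0, 0.026],
    [-0.005, 0.018, -0.26, 0, 0, 0.026],
    [-0.005, 0.018, -0.26, 0, 0, 0.026],
    [-0.005, 0.018, -0.26, 0, 0, 0.026],
    [-0.005, 0.018, -0.26, 0, 0, 0.026],
  ],
)

```text
clock: 1.82
tcp_pos: [0.5767, 0.3412, 0.1113]
orientation: [-2.022, -2.398, 0.02]
contact_force: [-0.9, -0.2, -1.0]
grip_width: 0.0857
gripper_force: 0.0
```

step_arm(
  rows=[
    [0, 0, 0, 0, 0, 0],
    [0, 0, 0, 0, 0, 0],
    [0, 0, 0, 0, 0, 0],
  ],
)

```text
clock: 2.07
tcp_pos: [0.5847, 0.3422, 0.1223]
orientation: [2.029, 2.397, 0.007]
contact_force: [-0.0, 0.7, 0.3]
grip_width: 0.0853
gripper_force: 0.0
```

```bash
cat >> h.py <<'E'
def toolyaw(o): m=R.from_rotvec(o["orientation"]).as_matrix(); return np.degrees(np.arctan2(m[1,1],m[0,1]))
def blue(im): h=cv2.cvtColor(im,cv2.COLOR_BGR2HSV); return (h[...,0]>95)&(h[...,0]<125)&(h[...,1]>110)&(h[...,2]>60)
E
python3 - <<'E'
from h import *
im,c=snap("wrist","w2"); o=r.get_obs(); print(o["tcp_pos"].round(4),toolyaw(o))
q=p((.585,.337,.045),c); m=comp(blue(im),q)
print(fit(m,box(-.045,.045,-.014,.014,.009,.045),(.585,.337,-1.42),c),q,cv2.boundingRect(m))
E
```

```text
[0.5847 0.342  0.1223] 9.494847060061335
(array([ 0.5876,  0.3324, -1.4334]), np.float64(0.91)) [320.01634779 271.73174936] (302, 201, 46, 138)
```

View pics/w2.png

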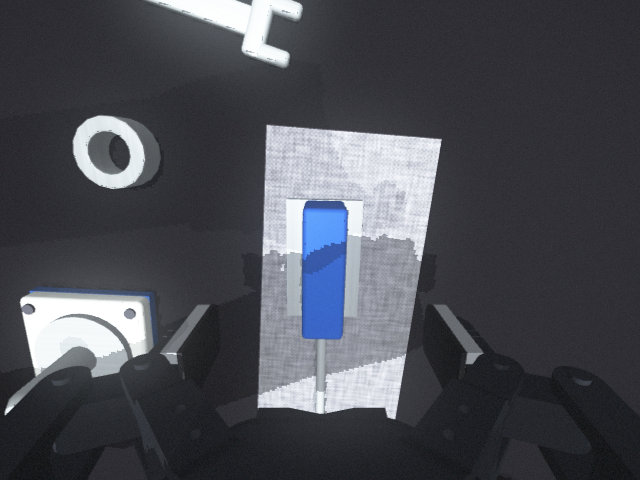

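Run:
```python
from h import *
c=cam("wrist")
a,b=w((326,206.5),.045,c),w((323,339),.045,c); print(a,b,(a+b)/2,np.hypot(*(a-b)[:2]),np.arctan2(*(b-a)[1::-1]))
print("L/R",w((302,275),.045,c),w((346,275),.045,c))
```

```text
[0.58167475 0.37857082 0.045     ] [0.59483935 0.28966951 0.045     ] [0.58825705 0.33412016 0.045     ] 0.08987073422720172 -1.423783598879222
L/R [0.57400281 0.33278931 0.045     ] [0.60165862 0.33736484 0.045     ]
```

step_arm(
  rows=[
    [0.006, -0.013, -0.06, 0, 0, -0.006],
    [0.006, -0.013, -0.12, 0, 0, -0.006],
    [0.006, -0.013, -0.153, 0, 0, -0.006],
    [0.006, -0.013, -0.153, 0, 0, -0.006],
    [0.006, -0.013, -0.153, 0, 0, -0.006],
  ],
)

```text
clock: 2.53
tcp_pos: [0.5872, 0.3335, 0.0284]
orientation: [2.053, 2.378, 0.001]
contact_force: [1.4, 0.2, -0.1]
grip_width: 0.0853
gripper_force: 0.0
```

step_arm(
  rows=[
    [0, 0, 0, 0, 0, 0],
    [0, 0, 0, 0, 0, 0],
    [0, 0, 0, 0, 0, 0],
    [0, 0, 0, 0, 0, 0],
    [0, 0, 0, 0, 0, 0],
  ],
  jaw=1,
  squeeze=90,
)

```text
clock: 2.95
tcp_pos: [0.5874, 0.3338, 0.0289]
orientation: [2.052, 2.378, 0.003]
contact_force: [-2.8, -0.9, 3.8]
grip_width: 0.0271
gripper_force: 89.4
```

step_arm(
  rows=[
    [0, 0, 0, 0, 0, 0],
    [0, 0, 0, 0, 0, 0],
    [0, 0, 0, 0, 0, 0],
    [0, 0, 0, 0, 0, 0],
    [0, 0, 0, 0, 0, 0],
  ],
)

```text
clock: 3.37
tcp_pos: [0.5875, 0.3338, 0.0289]
orientation: [2.052, 2.378, 0.003]
contact_force: [-0.2, -0.2, 6.0]
grip_width: 0.0268
gripper_force: 89.6
```

step_arm(
  rows=[
    [0, 0, 0.04, 0, 0, 0],
    [0, 0, 0.1, 0, 0, 0],
    [0, 0, 0.17, 0, 0, 0],
    [0, 0, 0.17, 0, 0, 0],
    [0, 0, 0.17, 0, 0, 0],
  ],
)

```text
clock: 3.78
tcp_pos: [0.5883, 0.3341, 0.1324]
orientation: [2.052, 2.377, 0.008]
contact_force: [0.5, -0.2, -2.7]
grip_width: 0.0266
gripper_force: 89.2
```

Run:
```python
from h import *
im=cv2.imread("pics/top0.png"); c=cam("top"); hsv=cv2.cvtColor(im,cv2.COLOR_BGR2HSV)
m=comp((hsv[...,2]>90),(430,235)); print(cv2.boundingRect(m))
g=(.53,-.25,-1.67); f=fit(m,box(-.065,.071,-.108,.108,0,.053),g,c); print(f)
X=lambda px: 390+(px-392)/5; Y=lambda py:185+py/5
x,y,a=f[0]; Ri=np.array([[np.cos(a),np.sin(a)],[-np.sin(a),np.cos(a)]])
for q in ((492,37),(717,65),(738,66),(700,455),(678,453),(447,418)): print("corner",(Ri@(w((X(q[0]),Y(q[1])),.052,c)[:2]-[x,y])).round(4))
for n,q in (("wide",(563,125)),("small",(573,250)),("middle",(581,376))):
    v=w((X(q[0]),Y(q[1])),.014,c); print(n,v.round(4),(Ri@(v[:2]-[x,y])).round(4))
```

```text
(398, 192, 61, 85)
(array([ 0.5388, -0.2492, -1.6779]), np.float64(0.929))
corner [-0.065  0.105]
corner [0.0606 0.1061]
corner [0.0722 0.1071]
corner [ 0.0712 -0.11  ]
corner [ 0.0592 -0.1105]
corner [-0.0669 -0.1083]
wide [ 0.6094 -0.2439  0.014 ] [-0.0128  0.0697]
small [ 0.5377 -0.2492  0.014 ] [ 0.0001 -0.0011]
middle [ 0.4665 -0.2532  0.014 ] [ 0.0117 -0.0715]
```

step_arm(
  rows=[
    [0.041, -0.268, 0, 0, 0, -0.04],
    [0.041, -0.268, 0, 0, 0, -0.04],
    [0.041, -0.268, 0, 0, 0, -0.04],
    [0.041, -0.268, 0, 0, 0, -0.04],
    [0.041, -0.268, 0, 0, 0, -0.04],
  ],
)

```text
clock: 4.2
tcp_pos: [0.6116, 0.1602, 0.1281]
orientation: [2.209, 2.228, -0.011]
contact_force: [-0.2, -1.9, -2.3]
grip_width: 0.0266
gripper_force: 89.0
```

step_arm(
  rows=[
    [0.041, -0.268, 0, 0, 0, -0.04],
    [0.041, -0.268, 0, 0, 0, -0.04],
    [0.041, -0.268, 0, 0, 0, -0.04],
    [0.041, -0.268, 0, 0, 0, -0.04],
    [0.041, -0.268, 0, 0, 0, -0.04],
  ],
)

```text
clock: 4.62
tcp_pos: [0.6351, -0.0001, 0.1285]
orientation: [2.344, 2.085, -0.009]
contact_force: [-0.3, -1.6, -1.1]
grip_width: 0.0266
gripper_force: 89.0
```

step_arm(
  rows=[
    [0, 0, -0.07, 0, 0, 0],
    [0, 0, -0.14, 0, 0, 0],
    [0, 0, -0.145, 0, 0, 0],
    [0, 0, -0.145, 0, 0, 0],
    [0, 0, -0.145, 0, 0, 0],
  ],
)

```text
clock: 5.03
tcp_pos: [0.636, 0.0119, 0.0428]
orientation: [-2.334, -2.103, 0.001]
contact_force: [0.4, 0.4, -1.6]
grip_width: 0.0266
gripper_force: 89.1
```

Run:
```python
from h import *
im,c=snap("top","t1"); o=r.get_obs(); print(o["tcp_pos"].round(4),toolyaw(o), o["joints"].round(2))
im2,c2=snap("side","s1")
a=cv2.resize(im[140:290,310:470],(480,450),interpolation=cv2.INTER_CUBIC)
b=cv2.resize(im2[130:290,240:360],(300,400),interpolation=cv2.INTER_CUBIC)
O=np.zeros((450,790,3),np.uint8);O[:,:480]=a;O[:400,490:]=b;cv2.imwrite("pics/c1.png",O)
y=np.radians(toolyaw(o)-90); h=o["tcp_pos"]+.165*np.array([np.cos(y),np.sin(y),0]); h[2]=.042; print("pred hook px crop",(p(h,c)-[310,140])*3, (p(h,c2)-[240,130])*2.5)
```

```text
[0.6371 0.0118 0.044 ] -5.981154530624342 [-0.37  0.68  0.35  1.81 -0.34  0.71  0.06]
pred hook px crop [251.08562516 190.25393854] [124.16226878 158.37529724]
```

View pics/c1.png

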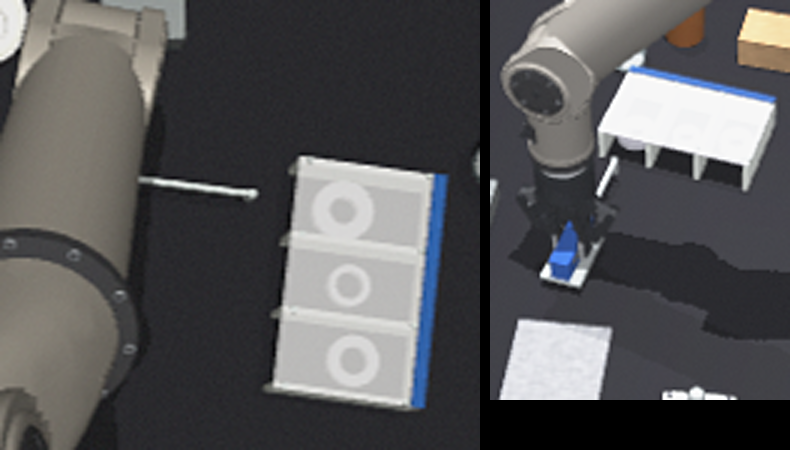

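The hook is at (253,193) in the crop, within about 3 mm of the prediction, in line with the far bay and clear of the mouth. I'll enter above the widest sleeve.

step_arm(
  rows=[
    [-0.003, -0.03, 0.003, 0, 0, 0],
    [-0.006, -0.06, 0.003, 0, 0, 0],
    [-0.009, -0.09, 0.003, 0, 0, 0],
    [-0.012, -0.12, 0.003, 0, 0, 0],
    [-0.015, -0.15, 0.003, 0, 0, 0],
  ],
)

```text
clock: 5.55
tcp_pos: [0.6284, -0.0791, 0.0469]
orientation: [2.332, 2.101, 0.005]
contact_force: [0.0, -0.2, -1.4]
grip_width: 0.0264
gripper_force: 89.1
```

step_arm(
  rows=[
    [0, 0, 0, 0, 0, 0],
    [0, 0, -0.008, 0, 0, 0],
    [0, 0, -0.016, 0, 0, 0],
    [0, 0, -0.024, 0, 0, 0],
    [0, 0, -0.025, 0, 0, 0],
  ],
)

```text
clock: 5.97
tcp_pos: [0.6266, -0.0765, 0.0284]
orientation: [-2.331, -2.104, 0.0]
contact_force: [1.0, 0.5, -2.4]
grip_width: 0.0268
gripper_force: 89.1
```

Run:
```python
from h import *
im,c=snap("top","t2"); o=r.get_obs(); print(o["tcp_pos"].round(4),toolyaw(o),o["contact_force"].round(1))
cv2.imwrite("pics/c2.png",cv2.resize(im[185:285,390:470],(480,600),interpolation=cv2.INTER_CUBIC))
```

```text
[ 0.6266 -0.0768  0.0285] -5.885925460173611 [ 0.2  0.3 -2. ]
```

View pics/c2.png

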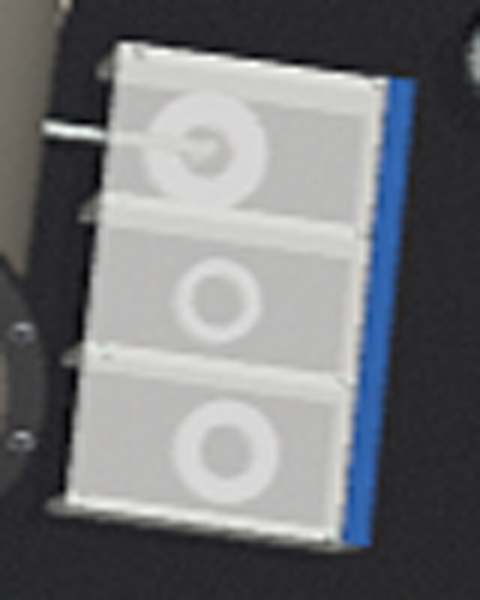

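The hook's foot sits inside the wide sleeve's bore (about (200,148)) with no contact force. I'll drag it out slowly.

step_arm(
  rows=[
    [0.003, 0.026, 0, 0, 0, 0],
    [0.006, 0.052, 0, 0, 0, 0],
    [0.009, 0.078, 0, 0, 0, 0],
    [0.011, 0.104, 0, 0, 0, 0],
    [0.014, 0.13, 0, 0, 0, 0],
  ],
)

```text
clock: 6.43
tcp_pos: [0.6353, 0.0008, 0.0293]
orientation: [2.334, 2.103, -0.0]
contact_force: [0.5, -1.1, -1.7]
grip_width: 0.0267
gripper_force: 89.3
```

step_arm(
  rows=[
    [0.003, 0.026, 0, 0, 0, 0],
    [0.006, 0.052, 0, 0, 0, 0],
    [0.009, 0.078, 0, 0, 0, 0],
    [0.014, 0.104, 0, 0, 0, 0],
    [0.02, 0.13, 0, 0, 0, 0],
  ],
)

```text
clock: 6.85
tcp_pos: [0.6474, 0.0793, 0.0293]
orientation: [-2.334, -2.102, 0.0]
contact_force: [0.3, -0.8, -1.4]
grip_width: 0.0273
gripper_force: 89.3
```

step_arm(
  rows=[
    [0.015, 0.01, 0, 0, 0, 0],
    [0.03, 0.015, 0, 0, 0, 0],
    [0.045, 0.015, 0, 0, 0, 0],
    [0.06, 0.015, 0, 0, 0, 0],
    [0.075, 0.015, 0, 0, 0, 0],
  ],
)

```text
clock: 7.27
tcp_pos: [0.6933, 0.0857, 0.0293]
orientation: [2.335, 2.101, -0.001]
contact_force: [-1.2, -0.1, -2.1]
grip_width: 0.0266
gripper_force: 89.3
```

step_arm(
  rows=[
    [0, 0, 0, 0, 0, 0],
    [-0.01, -0.005, 0, 0, 0, 0],
    [-0.01, -0.005, 0.03, 0, 0, 0],
    [-0.01, -0.005, 0.06, 0, 0, 0],
    [-0.01, -0.005, 0.08, 0, 0, 0],
  ],
)

```text
clock: 7.68
tcp_pos: [0.6859, 0.0828, 0.0786]
orientation: [2.335, 2.101, 0.0]
contact_force: [0.1, 0.4, -0.3]
grip_width: 0.0264
gripper_force: 89.2
```

Run:
```python
from h import *
im,c=snap("side","s3"); o=r.get_obs(); print(o["tcp_pos"].round(4),toolyaw(o),o["contact_force"].round(1),o["grip_width"])
snap("top","t3")
cv2.imwrite("pics/c3.png",cv2.resize(im[130:290,220:380],(600,600),interpolation=cv2.INTER_CUBIC))
```

```text
[0.6876 0.0831 0.0811] -6.041444050931394 [ 0.6 -0.4  0.1] 0.026853979973586985
```

View pics/c3.png

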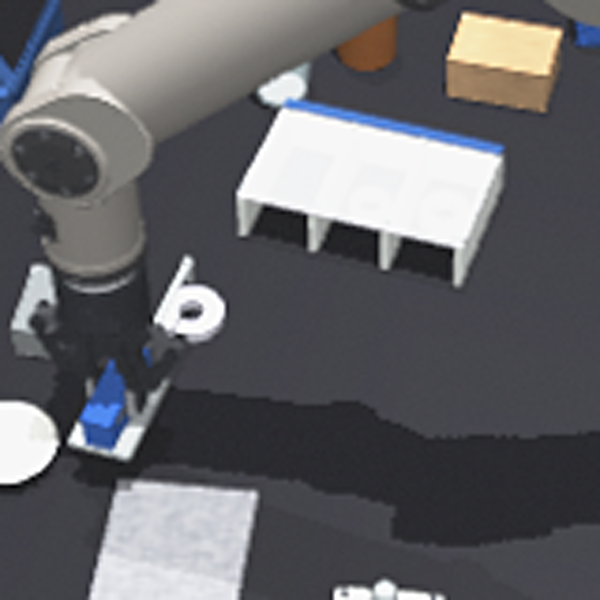

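The wide sleeve is out on the open bench at (195,312) in the crop. Next is the small one.

step_arm(
  rows=[
    [-0.2, -0.103, 0.02, 0, 0, 0],
    [-0.2, -0.103, 0.02, 0, 0, 0],
    [-0.2, -0.103, 0, 0, 0, 0],
    [-0.202, -0.103, 0, 0, 0, 0],
    [-0.202, -0.103, 0, 0, 0, 0],
  ],
)

```text
clock: 8.2
tcp_pos: [0.5595, 0.019, 0.0759]
orientation: [-2.336, -2.096, 0.008]
contact_force: [-0.7, 0.3, -2.3]
grip_width: 0.0267
gripper_force: 89.9
```

step_arm(
  rows=[
    [0, 0, -0.03, 0, 0, 0],
    [0, 0, -0.057, 0, 0, 0],
    [0, 0, -0.057, 0, 0, 0],
    [0, 0, -0.057, 0, 0, 0],
  ],
)

```text
clock: 8.53
tcp_pos: [0.5645, 0.0221, 0.0423]
orientation: [-2.333, -2.102, 0.003]
contact_force: [0.7, -0.1, -1.7]
grip_width: 0.0271
gripper_force: 89.8
```

Run:
```python
from h import *
im,c=snap("top","t4"); o=r.get_obs(); print(o["tcp_pos"].round(4),toolyaw(o),o["contact_force"].round(1),o["grip_width"])
y=np.radians(toolyaw(o)-90); h=o["tcp_pos"]+.165*np.array([np.cos(y),np.sin(y),0]); h[2]=.043; print((p(h,c)-[390,185])*6)
cv2.imwrite("pics/c4.png",cv2.resize(im[185:285,370:470],(600,600),interpolation=cv2.INTER_CUBIC))
```

```text
[0.5652 0.022  0.043 ] -5.979038771451007 [ 0.5 -0.4 -2.3] 0.02647330662945367
[-7.13346819e-02  2.62495497e+02]
```

View pics/c4.png

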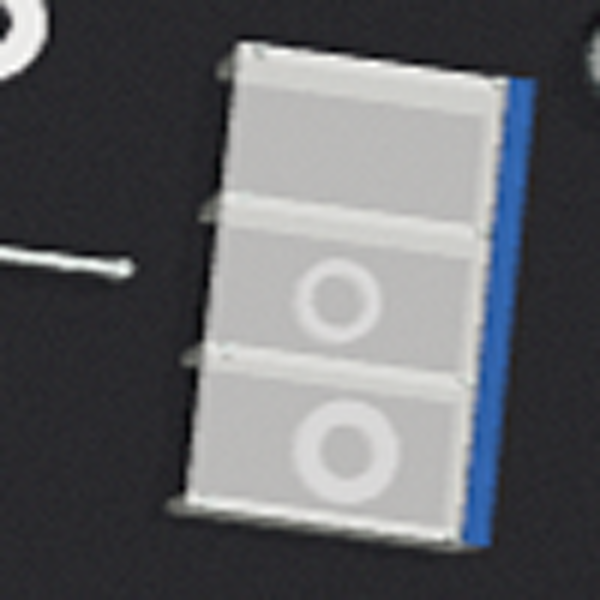

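The hook at (125,268) lines up with the middle bay and the rings are where they were. I'll enter, lower, drag and lift.

step_arm(
  rows=[
    [-0.003, -0.035, 0.005, 0, 0, 0],
    [-0.007, -0.07, 0.005, 0, 0, 0],
    [-0.01, -0.105, 0.005, 0, 0, 0],
    [-0.014, -0.14, 0.005, 0, 0, 0],
    [-0.017, -0.174, 0.005, 0, 0, 0],
  ],
)

```text
clock: 9.0
tcp_pos: [0.5556, -0.0836, 0.0472]
orientation: [2.333, 2.102, 0.002]
contact_force: [0.2, -0.6, -1.8]
grip_width: 0.0266
gripper_force: 89.8
```

step_arm(
  rows=[
    [0, 0, 0, 0, 0, 0],
    [0, 0, -0.008, 0, 0, 0],
    [0, 0, -0.016, 0, 0, 0],
    [0, 0, -0.024, 0, 0, 0],
    [0, 0, -0.028, 0, 0, 0],
  ],
)

```text
clock: 9.42
tcp_pos: [0.5548, -0.081, 0.0285]
orientation: [-2.332, -2.104, 0.0]
contact_force: [-0.7, 0.7, -1.8]
grip_width: 0.0271
gripper_force: 89.8
```

step_arm(
  rows=[
    [0.003, 0.027, 0, 0, 0, 0],
    [0.006, 0.054, 0, 0, 0, 0],
    [0.009, 0.081, 0, 0, 0, 0],
    [0.012, 0.108, 0, 0, 0, 0],
    [0.015, 0.135, 0, 0, 0, 0],
  ],
)

```text
clock: 9.83
tcp_pos: [0.5639, 0.0002, 0.0289]
orientation: [-2.333, -2.104, 0.0]
contact_force: [-0.3, -0.1, -1.4]
grip_width: 0.0266
gripper_force: 89.7
```

step_arm(
  rows=[
    [0.003, 0.027, 0, 0, 0, 0],
    [0.006, 0.054, 0, 0, 0, 0],
    [0.009, 0.081, 0, 0, 0, 0],
    [0.012, 0.108, 0, 0, 0, 0],
    [0.015, 0.135, 0, 0, 0, 0],
  ],
)

```text
clock: 10.25
tcp_pos: [0.5727, 0.0812, 0.0289]
orientation: [-2.333, -2.104, 0.001]
contact_force: [0.9, -0.0, -2.1]
grip_width: 0.0267
gripper_force: 89.7
```

step_arm(
  rows=[
    [0, 0.005, 0, 0, 0, 0],
    [0, -0.005, 0, 0, 0, 0],
    [0, -0.005, 0.03, 0, 0, 0],
    [0, -0.005, 0.06, 0, 0, 0],
    [0, -0.005, 0.08, 0, 0, 0],
  ],
)

```text
clock: 10.67
tcp_pos: [0.573, 0.0743, 0.0784]
orientation: [2.336, 2.099, -0.0]
contact_force: [1.2, -0.6, -1.8]
grip_width: 0.0269
gripper_force: 89.7
```

step_arm(
  rows=[
    [-0.118, -0.1, 0, 0, 0, 0],
    [-0.118, -0.1, 0, 0, 0, 0],
    [-0.118, -0.1, 0, 0, 0, 0],
    [-0.118, -0.1, 0, 0, 0, 0],
  ],
)

```text
clock: 11.0
tcp_pos: [0.4981, 0.0122, 0.0772]
orientation: [-2.34, -2.094, 0.005]
contact_force: [-0.1, -0.7, -1.7]
grip_width: 0.0268
gripper_force: 89.8
```

Run:
```python
from h import *
im,c=snap("top","t5"); o=r.get_obs(); print(o["tcp_pos"].round(4),toolyaw(o),o["contact_force"].round(1),o["grip_width"])
cv2.imwrite("pics/c5.png",cv2.resize(im[185:285,350:470],(720,600),interpolation=cv2.INTER_CUBIC))
```

```text
[0.5006 0.0141 0.0775] -6.210319028181261 [ 0.7  0.1 -1.7] 0.026646851671827173
```

View pics/c5.png

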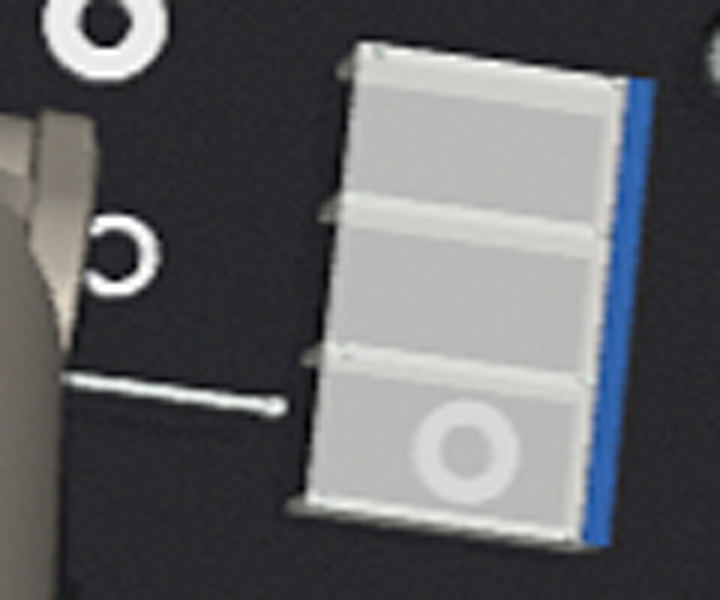

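The small sleeve is out at (115,255) in the crop. I'll repeat for the middle sleeve at (466,452).

step_arm(
  rows=[
    [-0.008, 0.01, 0, 0, 0, 0],
    [-0.008, 0.01, -0.025, 0, 0, 0],
    [-0.008, 0.01, -0.05, 0, 0, 0],
    [-0.008, 0.01, -0.051, 0, 0, 0],
    [-0.008, 0.01, -0.051, 0, 0, 0],
  ],
)

```text
clock: 11.47
tcp_pos: [0.4972, 0.0233, 0.0462]
orientation: [-2.333, -2.103, 0.002]
contact_force: [0.1, 0.3, -1.6]
grip_width: 0.0269
gripper_force: 89.8
```

step_arm(
  rows=[
    [0, 0, 0, 0, 0, 0],
    [0, 0, 0, 0, 0, 0],
  ],
)

```text
clock: 11.63
tcp_pos: [0.4981, 0.0229, 0.0473]
orientation: [2.334, 2.102, 0.002]
contact_force: [-0.7, 0.5, -2.3]
grip_width: 0.0268
gripper_force: 89.8
```

step_arm(
  rows=[
    [-0.004, -0.037, 0, 0, 0, 0],
    [-0.008, -0.074, 0, 0, 0, 0],
    [-0.012, -0.111, 0, 0, 0, 0],
    [-0.016, -0.148, 0, 0, 0, 0],
    [-0.02, -0.185, 0, 0, 0, 0],
  ],
)

```text
clock: 12.05
tcp_pos: [0.4858, -0.0894, 0.0475]
orientation: [2.333, 2.102, 0.002]
contact_force: [-0.1, -0.2, -2.2]
grip_width: 0.0268
gripper_force: 89.8
```

Run:
```python
from h import *
im,c=snap("top","t6"); o=r.get_obs(); print(o["tcp_pos"].round(4),toolyaw(o),o["contact_force"].round(1),o["grip_width"])
y=np.radians(toolyaw(o)-90); h=o["tcp_pos"]+.165*np.array([np.cos(y),np.sin(y),0]); print("hook",h.round(4))
```

```text
[ 0.485  -0.0949  0.0478] -6.300457415035869 [-1.3 -5.2 -1.7] 0.026811979280222706
hook [ 0.4669 -0.2589  0.0478]
```

step_arm(
  rows=[
    [0, 0, 0, 0, 0, 0],
    [0, 0, 0, 0, 0, 0],
  ],
)

```text
clock: 12.27
tcp_pos: [0.4858, -0.0886, 0.0473]
orientation: [2.335, 2.101, 0.002]
contact_force: [-0.7, 0.3, -1.7]
grip_width: 0.0268
gripper_force: 89.8
```

Run:
```python
from h import *
im,c=snap("top","t7"); o=r.get_obs(); print(o["tcp_pos"].round(4),toolyaw(o),o["contact_force"].round(1),o["grip_width"])
# ring & hook in bay, rectified at z=14 mm; tiny ascii look
a=cv2.cvtColor(topdown(im,c,.43,.50,-.31,-.20,.014,400),cv2.COLOR_BGR2GRAY); print(a.shape)
for row in a[::1]: print(" ".join(f"{v:3d}" for v in row))
```

```text
[ 0.4858 -0.0878  0.0471] -5.956180307842609 [ 0.2 -0.6 -2.2] 0.026574499267264316
(28, 43)
157 202 197 185 185 187 188 186 189 191 193 199 200 202 204 204 205 204 204 205 205 205 206 205 207 207 205 206 207 208 209 209 209 211 210 210 212 214 215 218 219 214 201
138 191 182 166 178 190 186 185 185 185 187 185 184 185 185 186 189 190 193 197 199 197 200 202 204 204 204 206 205 205 206 207 207 206 207 206 207 208 208 210 210 210 205
129 180 170 159 177 189 186 187 185 186 185 186 185 185 186 185 184 185 184 185 184 184 185 185 186 190 194 197 198 197 201 204 203 201 202 204 206 206 207 208 206 206 211
132 164 167 173 185 188 187 186 186 187 185 186 185 184 185 185 184 182 184 193 194 192 188 184 184 184 183 184 185 185 185 186 187 188 189 194 196 197 199 200 201 205 211
137 159 168 183 188 186 187 187 186 185 186 186 185 185 184 186 194 205 210 211 212 213 213 211 201 189 183 184 186 185 186 184 184 185 184 184 184 183 184 187 191 202 207
139 171 180 184 186 185 186 186 185 185 186 185 185 184 189 200 211 216 217 215 217 217 217 216 215 211 200 187 183 186 184 186 184 185 186 187 187 
[... 3107 characters left out ...]
 203 164 113
189 218 222 222 225 229 231 231 228 224 219 210 209 205 203 199 199 198 191 186 184 181 178 179 180 181 182 183 184 184 185 186 186 185 184 186 183 184 193 207 204 168 115
139 156 176 187 198 211 213 211 210 214 221 224 224 229 232 231 229 226 216 211 210 206 203 203 202 199 193 189 185 181 179 181 182 182 182 185 184 183 193 207 204 168 115
107 116 115 116 113 111 118 128 138 153 177 184 184 194 204 207 209 213 220 224 223 231 234 232 230 224 217 213 211 208 207 205 204 200 192 189 187 187 194 207 199 151 102
 56  55  58  62  77  92  95  96 106 109 107 107 105 104 119 137 145 158 175 180 177 190 198 200 200 207 224 230 229 234 235 231 230 223 218 217 213 213 217 226 203 138  88
```

step_arm(
  rows=[
    [0, 0, -0.008, 0, 0, 0],
    [0, 0, -0.016, 0, 0, 0],
    [0, 0, -0.024, 0, 0, 0],
    [0, 0, -0.029, 0, 0, 0],
    [0, 0, -0.029, 0, 0, 0],
  ],
)

```text
clock: 12.73
tcp_pos: [0.4847, -0.088, 0.0283]
orientation: [-2.333, -2.102, 0.002]
contact_force: [-0.6, 0.2, -2.6]
grip_width: 0.0268
gripper_force: 89.8
```

step_arm(
  rows=[
    [0.003, 0.029, 0, 0, 0, 0],
    [0.006, 0.058, 0, 0, 0, 0],
    [0.009, 0.087, 0, 0, 0, 0],
    [0.012, 0.116, 0, 0, 0, 0],
    [0.015, 0.145, 0, 0, 0, 0],
  ],
)

```text
clock: 13.15
tcp_pos: [0.4943, -0.0008, 0.0293]
orientation: [2.335, 2.102, -0.0]
contact_force: [-0.4, 0.5, -2.0]
grip_width: 0.0271
gripper_force: 89.7
```

step_arm(
  rows=[
    [0.003, 0.029, 0, 0, 0, 0],
    [0.006, 0.058, 0, 0, 0, 0],
    [0.009, 0.087, 0, 0, 0, 0],
    [0.012, 0.116, 0, 0, 0, 0],
    [0.015, 0.145, 0, 0, 0, 0],
  ],
)

```text
clock: 13.57
tcp_pos: [0.5033, 0.0863, 0.0292]
orientation: [2.334, 2.102, -0.0]
contact_force: [-0.2, -0.2, -0.8]
grip_width: 0.0269
gripper_force: 89.7
```

step_arm(
  rows=[
    [0, 0.005, 0, 0, 0, 0],
    [0, -0.005, 0, 0, 0, 0],
    [0, -0.005, 0.04, 0, 0, 0],
    [0, -0.005, 0.08, 0, 0, 0],
    [0, -0.005, 0.13, 0, 0, 0],
  ],
)

```text
clock: 13.98
tcp_pos: [0.5019, 0.0799, 0.107]
orientation: [-2.337, -2.099, 0.006]
contact_force: [1.1, 0.3, -1.8]
grip_width: 0.0268
gripper_force: 89.6
```

step_arm(
  rows=[
    [0.1, 0.22, 0, 0, 0, 0.04],
    [0.1, 0.22, 0, 0, 0, 0.04],
    [0.1, 0.22, 0, 0, 0, 0.04],
    [0.1, 0.22, 0, 0, 0, 0.04],
    [0.1, 0.22, 0, 0, 0, 0.04],
  ],
)

```text
clock: 14.4
tcp_pos: [0.5649, 0.2191, 0.1072]
orientation: [-2.192, -2.25, -0.005]
contact_force: [-1.2, -0.0, -1.9]
grip_width: 0.0267
gripper_force: 89.9
```

Run:
```python
from h import *
im,c=snap("top","t8"); o=r.get_obs(); print(o["tcp_pos"].round(4),toolyaw(o),o["contact_force"].round(1),o["grip_width"])
cv2.imwrite("pics/c8.png",cv2.resize(im[130:300,180:450],(800,504),interpolation=cv2.INTER_CUBIC))
```

```text
[0.5639 0.2154 0.1069] 1.3496494488170014 [-1.1 -1.2 -1.7] 0.02705676570208759
```

View pics/c8.png

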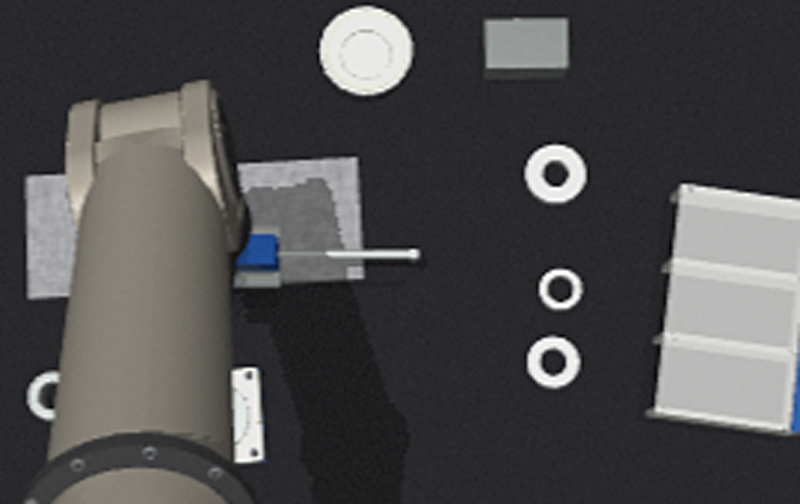

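All three sleeves are out on the bench, at (556,173), (561,289) and (553,362) in the crop. I'll put the pick back on the mat.

step_arm(
  rows=[
    [0.062, 0.194, 0, 0, 0, 0.023],
    [0.062, 0.194, 0, 0, 0, 0.023],
    [0.062, 0.194, 0, 0, 0, 0.023],
    [0.062, 0.194, 0, 0, 0, 0.023],
    [0.062, 0.194, 0, 0, 0, 0.023],
  ],
)

```text
clock: 14.87
tcp_pos: [0.6004, 0.3309, 0.1065]
orientation: [2.113, 2.324, -0.002]
contact_force: [-0.1, -0.9, -1.5]
grip_width: 0.0269
gripper_force: 89.8
```

step_arm(
  rows=[
    [0, 0, 0, 0, 0, 0],
    [0, 0, -0.03, 0, 0, 0],
    [0, 0, -0.06, 0, 0, 0],
    [0, 0, -0.09, 0, 0, 0],
    [0, 0, -0.11, 0, 0, 0],
  ],
)

```text
clock: 15.28
tcp_pos: [0.6001, 0.3266, 0.0398]
orientation: [2.119, 2.318, -0.005]
contact_force: [-0.4, -0.2, -2.0]
grip_width: 0.027
gripper_force: 89.8
```

step_arm(
  rows=[
    [0, 0, 0, 0, 0, 0],
    [0, 0, -0.005, 0, 0, 0],
    [0, 0, -0.01, 0, 0, 0],
    [0, 0, -0.015, 0, 0, 0],
    [0, 0, -0.015, 0, 0, 0],
  ],
)

```text
clock: 15.7
tcp_pos: [0.6007, 0.3309, 0.0325]
orientation: [2.115, 2.323, 0.001]
contact_force: [-0.2, 0.6, -2.0]
grip_width: 0.0267
gripper_force: 89.8
```

step_arm(
  rows=[
    [0, 0, -0.003, 0, 0, 0],
    [0, 0, -0.006, 0, 0, 0],
    [0, 0, -0.006, 0, 0, 0],
    [0, 0, -0.006, 0, 0, 0],
  ],
)

```text
clock: 16.03
tcp_pos: [0.6007, 0.3311, 0.0289]
orientation: [2.115, 2.323, 0.001]
contact_force: [0.9, 0.4, -1.6]
grip_width: 0.0269
gripper_force: 89.8
```

step_arm(
  rows=[
    [0, 0, -0.001, 0, 0, 0],
    [0, 0, -0.002, 0, 0, 0],
    [0, 0, -0.002, 0, 0, 0],
  ],
)

```text
clock: 16.28
tcp_pos: [0.6007, 0.3312, 0.0289]
orientation: [-2.115, -2.323, -0.001]
contact_force: [-4.5, -2.2, 8.2]
grip_width: 0.0266
gripper_force: 91.4
```

step_arm(
  rows=[
    [0, 0, 0, 0, 0, 0],
    [0, 0, 0, 0, 0, 0],
    [0, 0, 0, 0, 0, 0],
    [0, 0, 0, 0, 0, 0],
    [0, 0, 0, 0, 0, 0],
  ],
  jaw=0,
)

```text
clock: 16.7
tcp_pos: [0.6005, 0.3309, 0.0274]
orientation: [2.115, 2.323, -0.0]
contact_force: [0.8, -0.6, 1.2]
grip_width: 0.0843
gripper_force: 0.0
```

step_arm(
  rows=[
    [0, 0, 0.03, 0, 0, 0],
    [0, 0, 0.09, 0, 0, 0],
    [0, 0, 0.16, 0, 0, 0],
    [0, 0, 0.2, 0, 0, 0],
    [0, 0, 0.2, 0, 0, 0],
  ],
)

```text
clock: 17.12
tcp_pos: [0.6042, 0.3323, 0.1542]
orientation: [2.114, 2.32, 0.016]
contact_force: [1.5, 0.6, 0.6]
grip_width: 0.0852
gripper_force: 0.0
```

step_arm(
  rows=[
    [-0.18, -0.09, 0.15, 0, 0, 0],
    [-0.18, -0.09, 0.15, 0, 0, 0],
    [-0.18, -0.09, 0.15, 0, 0, 0],
    [-0.18, -0.09, 0.15, 0, 0, 0],
    [-0.18, -0.09, 0.15, 0, 0, 0],
  ],
)

```text
clock: 17.53
tcp_pos: [0.4907, 0.2756, 0.2403]
orientation: [-2.115, -2.321, -0.004]
contact_force: [0.7, -0.2, -1.0]
grip_width: 0.0855
gripper_force: 0.0
```

step_arm(
  rows=[
    [0, 0, 0, 0, 0, 0],
    [0, 0, 0, 0, 0, 0],
    [0, 0, 0, 0, 0, 0],
    [0, 0, 0, 0, 0, 0],
  ],
)

```text
clock: 17.87
tcp_pos: [0.4928, 0.2771, 0.2364]
orientation: [2.115, 2.323, -0.003]
contact_force: [1.1, 0.3, -1.0]
grip_width: 0.0852
gripper_force: 0.0
```

Run:
```python
from h import *
im,c=snap("wrist","w9"); o=r.get_obs(); print(o["tcp_pos"].round(4),toolyaw(o),o["joints"].round(2))
```

```text
[0.4928 0.277  0.2364] 5.347336569867513 [-0.98  0.32  0.44  1.85 -0.16  1.   -0.37]
```

View pics/w9.png

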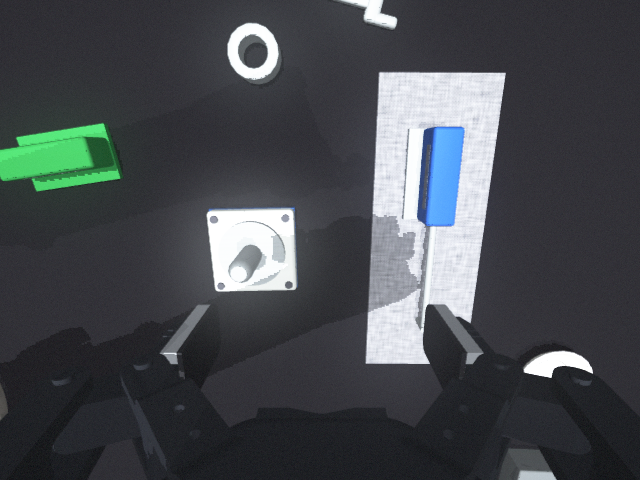

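The pick stands on its mat at (440,230), with the spindle at (252,250), shaft top at (240,270), and the collar at (254,52). I'll measure the spindle and sleeves.

```bash
cat >> h.py <<'E'
def white(im,v=110,s=70): h=cv2.cvtColor(im,cv2.COLOR_BGR2HSV); return (h[...,2]>v)&(h[...,1]<s)
RINGS=dict(wide=(.029,.014),middle=(.0245,.014),small=(.02,.014),collar=(.023,.024))
def ring(im,c,name,g,v=110,z0=0.):
    rad,h=RINGS[name]; q=p((g[0],g[1],z0+h),c); m=comp(white(im,v),q+[0,-rad*.75*c[0][0,0]/abs(c[1][2,3]-z0)]); return fit(m,cyl(rad,z0,z0+h),g,c,False)
E
python3 - <<'E'
from h import *
im=cv2.imread("pics/w9.png"); o=r.get_obs(); c=cam("wrist",o)
for v in (70,100,130):
    m=comp(white(im,v),(225,225)); m2=cv2.fillConvexPoly(np.zeros_like(m),cv2.convexHull(cv2.findNonZero(m)),255)
    print(v,fit(m2,box(-.044,.044,-.044,.044,0.012,.024),(.425,.237,.1),c), cv2.boundingRect(m))
print("corners",np.mean([w(q,.024,c) for q in((208,210.5),(294.5,209),(297.5,291),(214.5,292))],0))
print("shafttop",w((239,270.5),.086,c))
print("holes",np.mean([w(q,.024,c) for q in((214,219),(286,218),(289,285),(221,286))],0))
for v in (90,130): print("collar",ring(im,c,"collar",(.44,.388),v))
im=cv2.imread("pics/t8.png"); c=cam("top")
for n,q in (("wide",(556,173)),("small",(561,289)),("middle",(553,362))):
    g=w((180+q[0]/2.963,130+q[1]/2.963),.014,c); print(n,g.round(4),ring(im,c,n,g))
E
```

```text
70 (array([0.422 , 0.2583, 0.218 ]), np.float64(0.367)) (160, 176, 173, 188)
100 (array([0.4248, 0.2365, 0.1107]), np.float64(0.97)) (206, 208, 92, 84)
130 (array([0.4248, 0.2366, 0.1179]), np.float64(0.963)) (206, 208, 91, 84)
corners [0.42610997 0.23674857 0.024     ]
shafttop [0.42509016 0.23907065 0.086     ]
holes [0.42498536 0.23565267 0.024     ]
collar (array([0.4178, 0.4223]), np.float64(0.935))
collar (array([0.4178, 0.4216]), np.float64(0.838))
wide [ 0.6679 -0.0821  0.014 ] (array([ 0.6705, -0.0813]), np.float64(0.866))
small [ 0.5546 -0.0882  0.014 ] (array([ 0.5568, -0.087 ]), np.float64(0.802))
middle [ 0.4845 -0.0814  0.014 ] (array([ 0.4866, -0.0812]), np.float64(0.87))
```

The collar now reads (0.418, 0.422), so it was probably knocked; I'll re-measure it later. I'll turn the tool to close along y and hover over the spindle for an unbiased measurement.

step_arm(
  rows=[
    [-0.038, -0.022, 0, 0, 0, 0.157],
    [-0.038, -0.022, 0, 0, 0, 0.157],
    [-0.038, -0.022, 0, 0, 0, 0.157],
    [-0.038, -0.022, 0, 0, 0, 0.157],
    [-0.038, -0.022, 0, 0, 0, 0.157],
  ],
)

```text
clock: 18.33
tcp_pos: [0.4699, 0.2637, 0.237]
orientation: [-1.479, -2.772, 0.001]
contact_force: [0.4, -0.2, -0.5]
grip_width: 0.0854
gripper_force: 0.0
```

step_arm(
  rows=[
    [-0.038, -0.022, 0, 0, 0, 0.157],
    [-0.038, -0.022, 0, 0, 0, 0.157],
    [-0.038, -0.022, 0, 0, 0, 0.157],
    [-0.038, -0.022, 0, 0, 0, 0.157],
    [-0.038, -0.022, 0, 0, 0, 0.157],
  ],
)

```text
clock: 18.75
tcp_pos: [0.4471, 0.2505, 0.2372]
orientation: [-0.763, -3.047, 0.001]
contact_force: [0.1, -0.5, -0.5]
grip_width: 0.0856
gripper_force: 0.0
```

step_arm(
  rows=[
    [-0.038, -0.022, 0, 0, 0, 0.157],
    [-0.038, -0.022, 0, 0, 0, 0.157],
    [-0.038, -0.022, 0, 0, 0, 0.157],
    [-0.038, -0.022, 0, 0, 0, 0.157],
    [-0.038, -0.022, 0, 0, 0, 0.157],
  ],
)

```text
clock: 19.17
tcp_pos: [0.4243, 0.2373, 0.2373]
orientation: [0.0, -3.141, 0.0]
contact_force: [-0.3, 0.2, -0.0]
grip_width: 0.0856
gripper_force: 0.0
```

step_arm(
  rows=[
    [0, 0, 0, 0, 0, 0],
    [0, 0, 0, 0, 0, 0],
    [0, 0, 0, 0, 0, 0],
    [0, 0, 0, 0, 0, 0],
  ],
)

```text
clock: 19.5
tcp_pos: [0.4241, 0.2374, 0.2374]
orientation: [-0.0, -3.141, 0.0]
contact_force: [0.7, -0.2, 0.4]
grip_width: 0.0857
gripper_force: 0.0
```

Run:
```python
from h import *
im,c=snap("wrist","w10"); o=r.get_obs(); print(o["tcp_pos"].round(4),toolyaw(o),o["joints"].round(2))
q=p((.425,.237,.024),c); print(q)
for v in (90,110,140):
    m=comp(white(im,v),q+[30,-38]); m2=cv2.fillConvexPoly(np.zeros_like(m),cv2.convexHull(cv2.findNonZero(m)),255)
    print(v,fit(m2,box(-.044,.044,-.044,.044,0.012,.024),(.425,.237,.1),c), cv2.boundingRect(m))
s=p((.425,.237,.086),c); print(s); cv2.imwrite("pics/c10.png",cv2.resize(im[int(q[1])-80:int(q[1])+110,int(q[0])-110:int(q[0])+110],None,fx=3,fy=3,interpolation=cv2.INTER_CUBIC)); print((q-[110,80]).astype(int))
```

```text
[0.4242 0.2374 0.2374] 90.02296218321125 [-0.83  0.17  0.22  2.02 -0.04  0.96  0.98]
[321.04757217 220.97103126]
90 (array([0.4232, 0.2362, 0.1098]), np.float64(0.98)) (272, 170, 95, 95)
110 (array([0.4236, 0.2362, 0.1158]), np.float64(0.973)) (272, 171, 95, 94)
140 (array([0.4241, 0.2362, 0.1083]), np.float64(0.963)) (272, 171, 95, 94)
[321.05299592 236.23181455]
[211 140]
```

View pics/c10.png

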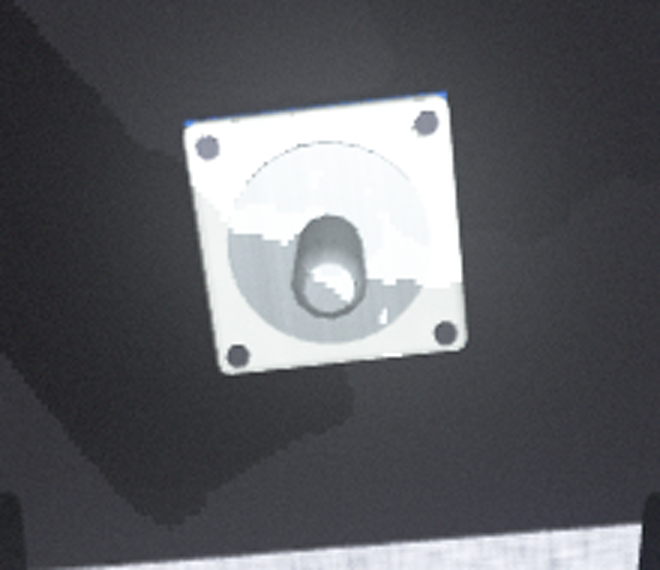

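Spindle: shaft top at (330,289) in the crop, which matches (0.425, 0.237). Next I'll hover over the wide sleeve.

step_arm(
  rows=[
    [0.205, -0.265, 0, 0, 0, 0],
    [0.205, -0.265, 0, 0, 0, 0],
    [0.205, -0.265, 0, 0, 0, 0],
    [0.205, -0.265, 0, 0, 0, 0],
    [0.205, -0.265, 0, 0, 0, 0],
  ],
)

```text
clock: 19.97
tcp_pos: [0.5486, 0.0755, 0.2377]
orientation: [0.001, 3.141, -0.001]
contact_force: [0.7, -0.0, -0.2]
grip_width: 0.0855
gripper_force: 0.0
```

step_arm(
  rows=[
    [0.205, -0.265, 0, 0, 0, 0],
    [0.205, -0.265, 0, 0, 0, 0],
    [0.205, -0.265, 0, 0, 0, 0],
    [0.205, -0.265, 0, 0, 0, 0],
    [0.205, -0.265, 0, 0, 0, 0],
  ],
)

```text
clock: 20.38
tcp_pos: [0.6714, -0.0836, 0.2374]
orientation: [0.0, 3.141, -0.002]
contact_force: [0.5, 0.5, 0.0]
grip_width: 0.0856
gripper_force: 0.0
```

step_arm(
  rows=[
    [0, 0, 0, 0, 0, 0],
    [0, 0, 0, 0, 0, 0],
    [0, 0, 0, 0, 0, 0],
    [0, 0, 0, 0, 0, 0],
  ],
)

```text
clock: 20.72
tcp_pos: [0.6697, -0.0789, 0.2373]
orientation: [0.006, -3.141, -0.002]
contact_force: [0.6, -0.4, 0.1]
grip_width: 0.0851
gripper_force: 0.0
```

Run:
```python
from h import *
im,c=snap("wrist","w11"); o=r.get_obs(); print(o["tcp_pos"].round(4),toolyaw(o),o["joints"].round(2))
for v in (90,130,170): print("wide",ring(im,c,"wide",(.67,-.081),v))
for n,g in (("small",(.556,-.087)),("middle",(.486,-.081))): print(n,p((*g,.014),c),ring(im,c,n,g,130))
```

```text
[ 0.6697 -0.0787  0.2375] 90.24440796337443 [-0.24  0.5   0.38  1.58 -0.2   1.09  1.77]
wide (array([ 0.669 , -0.0804]), np.float64(0.941))
wide (array([ 0.6701, -0.0804]), np.float64(0.908))
wide (array([ 0.6711, -0.0801]), np.float64(0.663))
small [312.97362046 100.03786405] (array([ 0.557 , -0.0867]), np.float64(0.883))
middle [319.49268042  15.07823442] (array([ 0.4817, -0.0808]), np.float64(0.596))
```

step_arm(
  rows=[
    [0, -0.002, -0.06, 0, 0, 0],
    [0, -0.002, -0.12, 0, 0, 0],
    [0, -0.002, -0.18, 0, 0, 0],
    [0, -0.002, -0.24, 0, 0, 0],
    [0, -0.002, -0.296, 0, 0, 0],
  ],
)

```text
clock: 21.18
tcp_pos: [0.6696, -0.0799, 0.0585]
orientation: [0.007, -3.142, -0.001]
contact_force: [-0.2, 0.9, 0.7]
grip_width: 0.0858
gripper_force: 0.0
```

step_arm(
  rows=[
    [0, 0, 0, 0, 0, 0],
    [0, 0, -0.025, 0, 0, 0],
    [0, 0, -0.05, 0, 0, 0],
    [0, 0, -0.065, 0, 0, 0],
    [0, 0, -0.072, 0, 0, 0],
  ],
)

```text
clock: 21.6
tcp_pos: [0.6702, -0.0816, 0.0163]
orientation: [-0.004, 3.142, 0.0]
contact_force: [-0.1, 0.1, 1.2]
grip_width: 0.0855
gripper_force: 0.0
```

step_arm(
  rows=[
    [0, 0, 0, 0, 0, 0],
    [0, 0, 0, 0, 0, 0],
    [0, 0, 0, 0, 0, 0],
    [0, 0, 0, 0, 0, 0],
    [0, 0, 0, 0, 0, 0],
  ],
  jaw=1,
  squeeze=60,
)

```text
clock: 22.02
tcp_pos: [0.6713, -0.0821, 0.0183]
orientation: [-0.003, 3.139, -0.0]
contact_force: [-0.0, -0.2, 6.8]
grip_width: 0.0541
gripper_force: 65.2
```

step_arm(
  rows=[
    [0, 0, 0, 0, 0, 0],
    [0, 0, 0, 0, 0, 0],
    [0, 0, 0, 0, 0, 0],
  ],
)

```text
clock: 22.27
tcp_pos: [0.6712, -0.0821, 0.0182]
orientation: [-0.003, 3.139, -0.0]
contact_force: [-0.1, -0.2, 5.9]
grip_width: 0.0543
gripper_force: 65.2
```

Run:
```python
from h import *
o=r.get_obs(); print(o["tcp_pos"].round(4),toolyaw(o),o["contact_force"].round(1),o["grip_width"],r.tips_ahead)
```

```text
[ 0.6712 -0.0821  0.0182] 90.12343132008553 [-0.1 -0.2  5.9] 0.054348506332405025 0.014
```

step_arm(
  rows=[
    [0, 0, 0.005, 0, 0, 0],
    [0, 0, 0.01, 0, 0, 0],
    [0, 0, 0.02, 0, 0, 0],
    [0, 0, 0.03, 0, 0, 0],
    [0, 0, 0.03, 0, 0, 0],
  ],
)

```text
clock: 22.68
tcp_pos: [0.671, -0.082, 0.0363]
orientation: [-0.004, 3.139, -0.0]
contact_force: [1.5, -0.5, -1.0]
grip_width: 0.0541
gripper_force: 64.6
```

Run:
```python
from h import *
im,c=snap("wrist","w12"); o=r.get_obs(); print(o["tcp_pos"].round(4),toolyaw(o),o["contact_force"].round(1),o["grip_width"],o["gripper_force"])
cv2.imwrite("pics/c12.png",im[180:460,120:520])
```

```text
[ 0.6708 -0.082   0.0357] 90.13029803353092 [-0.8 -0.1 -0.5] 0.05458130251252765 64.61148397182114
```

View pics/c12.png

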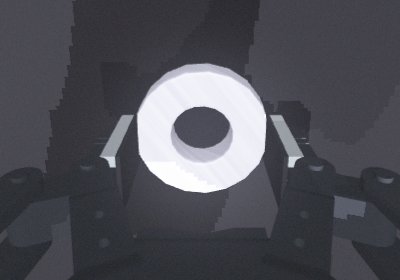

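The ring is held and lifted level, but it sits a little toward the camera relative to the pads. I'll measure that offset numerically.

Run:
```python
from h import *
im=cv2.imread("pics/w12.png"); o=r.get_obs(); c=cam("wrist",o)
q=p((.671,-.082,.0315),c); print(q)
print(white(im,90)[:, :].sum())
g=cv2.cvtColor(im,cv2.COLOR_BGR2GRAY)
for v in (150,200):
    m=np.zeros(g.shape,bool); m[235:390,250:392]=g[235:390,250:392]>v
    m=comp(m,(321,350)); print(v,cv2.boundingRect(m),fit(m,cyl(.029,.0305,.0315),(.671,-.082),c,False),fit(m,cyl(.029,.0175,.0315),(.671,-.082),c,False))
cs,_=cv2.findContours((g>230).astype(np.uint8)[235:390,250:392],cv2.RETR_CCOMP,cv2.CHAIN_APPROX_NONE)
for k in cs:
    if len(k)>60: e=cv2.fitEllipse(k); ctr=np.array(e[0])+[250,235]; print(ctr,e[1], w(ctr,.0315,c).round(4))
```

```text
[321.90664378 320.35593739]
27997
150 (257, 244, 129, 129) (array([ 0.6671, -0.0822]), np.float64(0.953)) (array([ 0.6697, -0.0822]), np.float64(0.931))
200 (258, 251, 128, 122) (array([ 0.6692, -0.0824]), np.float64(0.928)) (array([ 0.6714, -0.0823]), np.float64(0.878))
[321.14660645 311.5759201 ] (119.31764221191406, 128.82513427734375) [ 0.6669 -0.0823  0.0315]
[321.24989319 314.00382233] (58.39794158935547, 64.19352722167969) [ 0.668  -0.0823  0.0315]
```

step_arm(
  rows=[
    [0, 0, 0.05, 0, 0, 0],
    [0, 0, 0.1, 0, 0, 0],
    [0, 0, 0.15, 0, 0, 0],
    [0, 0, 0.2, 0, 0, 0],
    [0, 0, 0.22, 0, 0, 0],
  ],
)

```text
clock: 23.15
tcp_pos: [0.6721, -0.0824, 0.1711]
orientation: [-0.003, 3.136, -0.001]
contact_force: [1.2, -0.3, 0.5]
grip_width: 0.0545
gripper_force: 65.2
```

step_arm(
  rows=[
    [-0.04, 0.053, 0, 0, 0, 0],
    [-0.081, 0.106, 0, 0, 0, 0],
    [-0.122, 0.16, 0, 0, 0, 0],
    [-0.162, 0.213, 0, 0, 0, 0],
    [-0.203, 0.266, 0, 0, 0, 0],
  ],
)

```text
clock: 23.57
tcp_pos: [0.5465, 0.079, 0.166]
orientation: [0.003, -3.141, 0.0]
contact_force: [0.9, 0.5, -0.9]
grip_width: 0.0543
gripper_force: 65.2
```

step_arm(
  rows=[
    [-0.04, 0.053, 0, 0, 0, 0],
    [-0.081, 0.106, 0, 0, 0, 0],
    [-0.122, 0.16, 0, 0, 0, 0],
    [-0.162, 0.213, 0, 0, 0, 0],
    [-0.203, 0.266, 0, 0, 0, 0],
  ],
)

```text
clock: 23.98
tcp_pos: [0.4248, 0.2384, 0.1663]
orientation: [0.004, -3.141, 0.0]
contact_force: [1.4, 0.3, -0.7]
grip_width: 0.054
gripper_force: 65.2
```

step_arm(
  rows=[
    [0, 0, -0.01, 0, 0, 0],
    [0, 0, -0.04, 0, 0, 0],
    [0, 0, -0.07, 0, 0, 0],
    [0, 0, -0.09, 0, 0, 0],
    [0, 0, -0.09, 0, 0, 0],
  ],
)

```text
clock: 24.4
tcp_pos: [0.4248, 0.2361, 0.1102]
orientation: [0.004, -3.138, 0.005]
contact_force: [-1.3, -1.1, -0.6]
grip_width: 0.0545
gripper_force: 65.2
```

step_arm(
  rows=[
    [0, 0, 0, 0, 0, 0],
    [0, 0, 0, 0, 0, 0],
    [0, 0, 0, 0, 0, 0],
    [0, 0, 0, 0, 0, 0],
  ],
)

```text
clock: 24.73
tcp_pos: [0.4271, 0.2376, 0.1135]
orientation: [-0.003, 3.14, 0.002]
contact_force: [0.2, -0.2, -0.5]
grip_width: 0.0544
gripper_force: 65.2
```

```bash
cat >> h.py <<'E'
def bore(im,c,zt,box,v=230,zb=None):  # ellipses of the inner contours of a bright ring inside a pixel box
    x0,y0,x1,y1=box; g=cv2.cvtColor(im,cv2.COLOR_BGR2GRAY)[y0:y1,x0:x1]
    cs,hi=cv2.findContours((g>v).astype(np.uint8),cv2.RETR_CCOMP,cv2.CHAIN_APPROX_NONE)
    for k,h in zip(cs,hi[0]):
        if len(k)>50: e=cv2.fitEllipse(k); ctr=np.array(e[0])+[x0,y0]; print("hole" if h[3]>=0 else "outer",v,ctr.round(1),np.round(e[1],1),w(ctr,zt,c).round(4))
E
python3 - <<'E'
from h import *
im,c=snap("wrist","w13"); o=r.get_obs(); print(o["tcp_pos"].round(4),toolyaw(o),o["contact_force"].round(1),o["grip_width"])
zt=o["tcp_pos"][2]-.0182+.014; print("zt",zt, "shaft top px",p((.4255,.237,.086),c), "ring ctr px",p(o["tcp_pos"]*[1,1,0]+[-.002,0,zt],c))
for v in (150,200,230): bore(im,c,zt,(240,230,400,400),v)
g=cv2.cvtColor(im,cv2.COLOR_BGR2GRAY)[270:356:2,278:366:3]
for row in g: print("".join(" .:-=+*#%@"[v//26] for v in row))
E
```

```text
[0.427  0.2376 0.1134] 90.13001068176536 [-0.3 -0.2  0.2] 0.05436270801145398
zt 0.10917155856004897 shaft top px [320.60428004 294.1100272 ] ring ctr px [321.98811788 315.25902263]
outer 150 [459.5 390.9] [ 10.8 374.8] [0.4632 0.3007 0.1092]
outer 150 [320.7 292.8] [142.9 157.8] [0.4146 0.237  0.1092]
hole 150 [321.6 322.4] [36.7 68.4] [0.4283 0.2374 0.1092]
hole 150 [279.5 261.7] [ 6.2 36. ] [0.4009 0.2202 0.1092]
outer 200 [486.4 390.1] [ 10.8 422.7] [0.4627 0.313  0.1092]
outer 200 [298.5 357.2] [18.  80.6] [0.4455 0.2272 0.1092]
outer 200 [318.7 305.9] [14.  63.2] [0.4206 0.2362 0.1092]
outer 200 [348.2 263. ] [65.9 91.5] [0.4014 0.2482 0.1092]
outer 200 [261.4 246.8] [18.  62.7] [0.3946 0.2132 0.1092]
outer 230 [369.4 394.6] [ 9.6 42.9] [0.4652 0.2595 0.1092]
outer 230 [311.4 360.2] [ 5. 22.] [0.447  0.233  0.1092]
outer 230 [318.7 305.8] [11.9 62.5] [0.4205 0.2362 0.1092]
outer 230 [344.1 271.3] [27.1 99. ] [0.405  0.2466 0.1092]
outer 230 [364.9 242.5] [31.5 49.9] [0.3927 0.2547 0.1092]
outer 230 [260.7 257.9] [ 9.7 53.8] [0.3993 0.2127 0.1092]
#################@@@@@@@@@@@@@

[... 601 characters left out ...]
@@@@%%%%%*+=+#####
####*=@@@@%%%%%*=:::::--=#####
####+=#%*=-::::-::::::-=+#####
####*==:::::::::::::::-++#####
####*++-::::::::::::::=++#####
#####+++:::::::::::::-+++#####
#####+++=:::::::::::-++++#####
#####++++=::::::::::+++++#####
#####++++++-::::::-+++++*#####
######+++++++==-++++++++######
######+++++++++++++++++*######
#######++++++++++++++++#######
#######*++++++++++++++*#######
########+++++++++++++*########
#########+++++++++++*#########
##########*++++++++###########
%###########*****#############
%#############################
%%%%%%%##################*####
%%%%%%%#######################
%%%%%%%%######################
%%%%%%%%######################
%%%%%%%%%%%###################
```

step_arm(
  rows=[
    [0.001, -0.001, -0.01, 0, 0, 0],
    [0.001, -0.001, -0.02, 0, 0, 0],
    [0.001, -0.001, -0.03, 0, 0, 0],
    [0.001, -0.001, -0.042, 0, 0, 0],
    [0.001, -0.001, -0.042, 0, 0, 0],
  ],
)

```text
clock: 25.2
tcp_pos: [0.4262, 0.2362, 0.0859]
orientation: [0.004, -3.139, 0.003]
contact_force: [-0.7, -0.2, -1.0]
grip_width: 0.0541
gripper_force: 65.2
```

step_arm(
  rows=[
    [0, 0, 0, 0, 0, 0],
    [0, 0, 0, 0, 0, 0],
  ],
)

```text
clock: 25.37
tcp_pos: [0.4271, 0.2367, 0.0874]
orientation: [0.004, -3.141, 0.0]
contact_force: [0.1, -0.7, -0.3]
grip_width: 0.0544
gripper_force: 65.2
```

step_arm(
  rows=[
    [0, 0, -0.012, 0, 0, 0],
    [0, 0, -0.024, 0, 0, 0],
    [0, 0, -0.036, 0, 0, 0],
    [0, 0, -0.048, 0, 0, 0],
    [0, 0, -0.058, 0, 0, 0],
  ],
)

```text
clock: 25.78
tcp_pos: [0.4268, 0.2365, 0.0516]
orientation: [0.004, -3.141, 0.001]
contact_force: [-0.4, -0.2, -0.8]
grip_width: 0.0544
gripper_force: 65.2
```

step_arm(
  rows=[
    [0, 0, 0, 0, 0, 0],
    [0, 0, -0.002, 0, 0, 0],
    [0, 0, -0.004, 0, 0, 0],
    [0, 0, -0.006, 0, 0, 0],
    [0, 0, -0.006, 0, 0, 0],
  ],
)

```text
clock: 26.2
tcp_pos: [0.4272, 0.2368, 0.0491]
orientation: [-0.004, 3.141, 0.0]
contact_force: [-0.0, -0.4, -0.8]
grip_width: 0.0547
gripper_force: 65.2
```

step_arm(
  rows=[
    [0, 0, 0, 0, 0, 0],
    [0, 0, 0, 0, 0, 0],
    [0, 0, 0, 0, 0, 0],
    [0, 0, 0, 0, 0, 0],
    [0, 0, 0, 0, 0, 0],
  ],
  jaw=0,
)

```text
clock: 26.62
tcp_pos: [0.4272, 0.2368, 0.0492]
orientation: [-0.004, 3.141, 0.0]
contact_force: [-0.9, -0.2, -0.8]
grip_width: 0.0853
gripper_force: 0.0
```

step_arm(
  rows=[
    [0, 0, 0.04, 0, 0, 0],
    [0, 0, 0.1, 0, 0, 0],
    [0, 0, 0.16, 0, 0, 0],
    [0, 0, 0.22, 0, 0, 0],
    [0, 0, 0.28, 0, 0, 0],
  ],
)

```text
clock: 27.03
tcp_pos: [0.4268, 0.2363, 0.2188]
orientation: [0.003, -3.142, 0.0]
contact_force: [0.6, 0.0, -0.4]
grip_width: 0.0858
gripper_force: 0.0
```

step_arm(
  rows=[
    [0, 0, 0.034, 0, 0, 0],
    [0, 0, 0.034, 0, 0, 0],
    [0, 0, 0.034, 0, 0, 0],
    [0, 0, 0.034, 0, 0, 0],
  ],
)

```text
clock: 27.37
tcp_pos: [0.4265, 0.2364, 0.2367]
orientation: [0.004, -3.141, 0.001]
contact_force: [0.1, -0.0, -0.8]
grip_width: 0.0851
gripper_force: 0.0
```

Run:
```python
from h import *
im,c=snap("wrist","w14"); o=r.get_obs(); print(o["tcp_pos"].round(4),toolyaw(o),o["contact_force"].round(1),o["grip_width"])
q=p((.4255,.237,.044),c).astype(int); print(q,p((.4255,.237,.086),c))
g=cv2.cvtColor(im,cv2.COLOR_BGR2GRAY)[q[1]-56:q[1]+56:2,q[0]-60:q[0]+60:2]
for row in g: print("".join(" .:-=+*#%@"[v//26] for v in row))
t,ct=snap("top","t14")
for n,g in (("small",(.5568,-.087)),("middle",(.4866,-.0812)),("collar",(.418,.421)),("collar",(.441,.39))): print(n,ring(t,ct,n,g))
```

```text
[0.4263 0.2362 0.2362] 90.13801033171627 [-0.1  0.1  0.4] 0.08550706897855279
[322 223] [322.29531588 234.44810536]
::::::::::-::--------------------------------::-::::::::::::
:::::::::::----------------------------------=++++::::::::::
:::::::::---:----------------------==+**##%##%@@@@:-::::::::
:::::::::-:---------------==+**##%@@@@@@@@@@@@@@@@-:::::::::
::::::::-:--------=++*##%@@@@@@@@@@@@@@@@@@@@++*@@=:--::::::
::::::---==+**#%%@@@@@@@@@@@@@@@@@@@@@@@@@@@@+++%@=-:::-::::
:::::-+%@@@@@@@@@@@@@@@@@@@@@@@@@@@@@@@@@@@@*+++%@+---::::::
::::::@@@@@@@@@@@@@@@@@@@@@@@@@@@@@@@@@@@@@@%+++@@*---::::::
::::--@@@*%@@@@@@@@@@@@@@@@@@@@@@@@@@@@@@@@@@%%@@@%---:-::::
:::::-@@**++@@@@@@@@@@@@@@@@%##%%@@@@@@@@@@@@@@@@@@-----::::
:::::-@@+*++@@@@@@@@@@@@%@@@@@@@@@@@%@@@@@@@@@@@@@@--:--::::
:::::-#@***#@@@@@@@@@@%@@@@@@@@@@@@@@@@@@@@@@@@@@@@-----::::
:::::-#@@@@@@@@@@@@@@@@@@@@@@@@@@@@@@@@@@@@@@@@@@@@------:::
:::::-+@@@@@@@@@@@@%@@@@@@***##%#*#@@@@@@@@@@@@@@@@-----::-:
::::::=@@@@@@@@@@@@@@@@%*%@@@@@@@@@%#@@@@@@@@@@@@@@-------::
::::::-@@@@@@@@@@@@@@@*@@@@@@@@@@@@@@@#@@@@@@@@@@@@-------::
:::::::@
[... 1941 characters left out ...]
::
..:::::::::::::::::::::::::::::::------:---::-::::::::::::::
:.:.::::::::::::::::::::::::::::-------:----:-::::::::::::::
..:.:::::::::::::::::::::::::::::-::-----::-:-::::::::::::::
...:.:::::::::::::::::::::::::::::---::-::::::::::::::::::::
...:.:::::::::::::::::::::::::::::::::::-:::::::::::::::::::
...:.:.:.:::::::::::::::::::::::::::::::::::::::::::::::::::
......:.:::::::::::::::::::::::::::::-::::::::::::::::::::::
..:::.::::::::::::::::::::::::::::::::::::::::::::::::::::::
small (array([ 0.5568, -0.087 ]), np.float64(0.802))
middle (array([ 0.4866, -0.0812]), np.float64(0.87))
collar (array([0.4054, 0.428 ]), np.float64(0.019))
collar (array([0.4028, 0.4252]), np.float64(0.019))
```

step_arm(
  rows=[
    [0.05, -0.264, 0, 0, 0, 0],
    [0.05, -0.264, 0, 0, 0, 0],
    [0.05, -0.264, 0, 0, 0, 0],
    [0.05, -0.264, 0, 0, 0, 0],
    [0.05, -0.264, 0, 0, 0, 0],
  ],
)

```text
clock: 27.88
tcp_pos: [0.4572, 0.0705, 0.2365]
orientation: [-0.013, -3.14, 0.005]
contact_force: [0.1, 0.3, -0.2]
grip_width: 0.0854
gripper_force: 0.0
```

step_arm(
  rows=[
    [0.05, -0.264, 0, 0, 0, 0],
    [0.05, -0.264, 0, 0, 0, 0],
    [0.05, -0.264, 0, 0, 0, 0],
    [0.05, -0.264, 0, 0, 0, 0],
    [0.05, -0.264, 0, 0, 0, 0],
  ],
)

```text
clock: 28.3
tcp_pos: [0.4869, -0.0877, 0.237]
orientation: [-0.012, -3.141, 0.006]
contact_force: [-0.1, -0.7, 0.1]
grip_width: 0.0853
gripper_force: 0.0
```

step_arm(
  rows=[
    [0, 0, 0, 0, 0, 0],
    [0, 0, 0, 0, 0, 0],
    [0, 0, 0, 0, 0, 0],
    [0, 0, 0, 0, 0, 0],
  ],
)

```text
clock: 28.63
tcp_pos: [0.4869, -0.0784, 0.2371]
orientation: [0.008, -3.141, -0.001]
contact_force: [-0.3, -0.6, 0.7]
grip_width: 0.0852
gripper_force: 0.0
```

Run:
```python
from h import *
im,c=snap("wrist","w15"); o=r.get_obs(); print(o["tcp_pos"].round(4),toolyaw(o),o["joints"].round(2))
for v in (90,130): print("middle",ring(im,c,"middle",(.486,-.081),v))
print("small",ring(im,c,"small",(.556,-.087),110),p((.556,-.087,.014),c))
```

```text
[ 0.487  -0.0785  0.2372] 90.28490503595789 [-0.45  0.2   0.56  2.02 -0.13  0.96  1.75]
middle (array([ 0.4858, -0.0807]), np.float64(0.925))
middle (array([ 0.4868, -0.0805]), np.float64(0.891))
small (array([ 0.5575, -0.0868]), np.float64(0.882)) [313.05248266 280.52578488]
```

step_arm(
  rows=[
    [-0.002, -0.003, -0.06, 0, 0, 0],
    [-0.002, -0.003, -0.12, 0, 0, 0],
    [-0.002, -0.003, -0.18, 0, 0, 0],
    [-0.002, -0.003, -0.24, 0, 0, 0],
    [-0.002, -0.003, -0.296, 0, 0, 0],
  ],
)

```text
clock: 29.1
tcp_pos: [0.4858, -0.0806, 0.0582]
orientation: [0.007, -3.142, -0.0]
contact_force: [1.0, 0.4, -0.6]
grip_width: 0.0853
gripper_force: 0.0
```

step_arm(
  rows=[
    [0, 0, 0, 0, 0, 0],
    [0, 0, -0.025, 0, 0, 0],
    [0, 0, -0.05, 0, 0, 0],
    [0, 0, -0.063, 0, 0, 0],
    [0, 0, -0.067, 0, 0, 0],
  ],
)

```text
clock: 29.52
tcp_pos: [0.4861, -0.0813, 0.02]
orientation: [0.005, -3.141, -0.001]
contact_force: [-0.1, 0.6, 0.2]
grip_width: 0.0856
gripper_force: 0.0
```

step_arm(
  rows=[
    [0, 0, 0, 0, 0, 0],
    [0, 0, 0, 0, 0, 0],
    [0, 0, 0, 0, 0, 0],
    [0, 0, 0, 0, 0, 0],
    [0, 0, 0, 0, 0, 0],
  ],
  jaw=1,
  squeeze=60,
)

```text
clock: 29.93
tcp_pos: [0.4867, -0.0819, 0.0215]
orientation: [-0.003, 3.14, 0.002]
contact_force: [-2.5, 1.3, 15.9]
grip_width: 0.0453
gripper_force: 58.8
```

step_arm(
  rows=[
    [0, 0, 0, 0, 0, 0],
    [0, 0, 0, 0, 0, 0],
    [0, 0, 0, 0, 0, 0],
  ],
)

```text
clock: 30.18
tcp_pos: [0.4867, -0.0818, 0.0215]
orientation: [-0.003, 3.14, 0.002]
contact_force: [-3.1, 1.3, 16.4]
grip_width: 0.0453
gripper_force: 58.8
```

step_arm(
  rows=[
    [0, 0, 0.03, 0, 0, 0],
    [0, 0, 0.06, 0, 0, 0],
    [0, 0, 0.11, 0, 0, 0],
    [0, 0, 0.17, 0, 0, 0],
    [0, 0, 0.22, 0, 0, 0],
  ],
)

```text
clock: 30.6
tcp_pos: [0.4858, -0.0821, 0.1539]
orientation: [-0.003, 3.141, -0.0]
contact_force: [0.5, 0.5, -0.1]
grip_width: 0.0448
gripper_force: 61.4
```

step_arm(
  rows=[
    [-0.01, 0.053, 0, 0, 0, 0],
    [-0.02, 0.106, 0, 0, 0, 0],
    [-0.03, 0.16, 0, 0, 0, 0],
    [-0.04, 0.213, 0, 0, 0, 0],
    [-0.049, 0.266, 0, 0, 0, 0],
  ],
)

```text
clock: 31.02
tcp_pos: [0.4559, 0.0791, 0.1524]
orientation: [-0.003, 3.141, 0.001]
contact_force: [1.0, 0.5, -0.9]
grip_width: 0.0447
gripper_force: 61.4
```

step_arm(
  rows=[
    [-0.01, 0.053, 0, 0, 0, 0],
    [-0.02, 0.106, 0, 0, 0, 0],
    [-0.03, 0.16, 0, 0, 0, 0],
    [-0.04, 0.213, 0, 0, 0, 0],
    [-0.049, 0.266, 0, 0, 0, 0],
  ],
)

```text
clock: 31.43
tcp_pos: [0.4265, 0.2388, 0.1524]
orientation: [-0.004, 3.141, 0.001]
contact_force: [1.3, 1.0, -0.3]
grip_width: 0.045
gripper_force: 61.4
```

step_arm(
  rows=[
    [0, 0, 0, 0, 0, 0],
    [0, 0, -0.03, 0, 0, 0],
    [0, 0, -0.06, 0, 0, 0],
    [0, 0, -0.062, 0, 0, 0],
    [0, 0, -0.062, 0, 0, 0],
  ],
)

```text
clock: 31.85
tcp_pos: [0.4266, 0.2366, 0.1143]
orientation: [0.003, -3.14, 0.002]
contact_force: [-0.1, -0.0, -0.8]
grip_width: 0.0449
gripper_force: 61.5
```

step_arm(
  rows=[
    [0, 0, 0, 0, 0, 0],
    [0, 0, 0, 0, 0, 0],
    [0, 0, 0, 0, 0, 0],
    [0, 0, 0, 0, 0, 0],
  ],
)

```text
clock: 32.18
tcp_pos: [0.4276, 0.2375, 0.1152]
orientation: [-0.003, 3.141, 0.001]
contact_force: [1.4, -1.2, -0.5]
grip_width: 0.0449
gripper_force: 61.5
```

```bash
cat >> h.py <<'E'
def look(off,f,ring_h=.014,S=(.4250,.2368)):  # ring held over the shaft: ascii crop with expected positions
    im,c=snap("wrist",f); o=r.get_obs(); t=o["tcp_pos"]; print(t.round(4),toolyaw(o).round(2),o["contact_force"].round(1),o["grip_width"].round(4))
    zt=t[2]-off+ring_h; q=p((t[0]-.002,t[1],zt),c); s=p((*S,.086),c); x0,y0=int(q[0])-44,int(q[1])-50
    print("zt",zt.round(4),"ring px @TCP-2mm",q.round(1),"shaft top px",s.round(1),"mm/px ring",round((w(q+[0,1],zt,c)-w(q,zt,c))[0]*1e3,2), "r_bore px",(.013/(w(q+[1,0],zt,c)-w(q,zt,c))[1]).round(1),"r_top px",(.007/(w(s+[1,0],.086,c)-w(s,.086,c))[1]).round(1),"origin",x0,y0)
    g=cv2.cvtColor(im,cv2.COLOR_BGR2GRAY)[y0:y0+90:2,x0:x0+88:2]
    for k,row in enumerate(g): print(f"{y0+2*k:3d} "+"".join(" .:-=+*#%@"[v//26] for v in row))
E
python3 -c "
from h import *
look(.0215,'w16')"
```

```text
Traceback (most recent call last):
  File "h.py", line 48, in look
    im,c=snap("wrist",f); o=r.get_obs(); t=o["tcp_pos"]; print(t.round(4),toolyaw(o).round(2),o["contact_force"].round(1),o["grip_width"].round(4))
                                                                                                                          ^^^^^^^^^^^^^^^^^^^^^
AttributeError: 'float' object has no attribute 'round'
```

```bash
sed -i 's/o\["grip_width"\].round(4))/o["grip_width"])/; s/"zt",zt.round(4)/"zt",round(float(zt),4)/' h.py
python3 -c "
from h import *
look(.0215,'w16')"
```

```text
[0.4273 0.2374 0.1149] 90.13 [-0.8  0.2 -0.8] 0.04456470236454866
zt 0.1074 ring px @TCP-2mm [321.8 311.7] shaft top px [320.4 291.2] mm/px ring 0.48 r_bore px 29.8 r_top px 14.1 origin 277 261
261 #########*++++++********************#####%@@
263 #######*++++++***%%%%%%#%%%%%#********####@@
265 ######*+++++***#@@@@@@@@@@@@@@%##******###@@
267 %%###+++++***#%%%%%%%%%@@@@@@@@@@%#*****####
269 %%##++++**#%%%%#####%%#@@@@@@@@@@@@%##***###
271 %%%++++###%%#####%##########@@@@@@@@@@#***##
273 %%++++#####################%@@@@@@@@@@@#****
275 %++++######################%@@@@@@@@@@@@****
277 #+++############################%@@@@@@@@%**
279 ++*#############################%@@@@@@@@@@*
281 +*################################%@@@@@@@@@
283 *#################################%@@@@@@@@@
285 #####################################@@@@@@@
287 ###################*******###########@@@@@@@
289 #################************#########%@@@@@
291 ##############+*************++=########@@@@@
293 #############=+*************++=#############
295 ############%==*************+=##############
297 ###########%%*=+****
[... 598 characters left out ...]
::+++++#######
323 ########+++++++-::::::::::::::=++++++#######
325 #########+++++++=:::::::::::=+++++++*#######
327 #########+++++++++++=-:--=++++++++++########
329 ##########+++++++++++++++++++++++++*########
331 ##########*+++++++++++++++++++++++*#########
333 ###########*+++++++++++++++++++++*##########
335 ############*+++++++++++++++++++*###########
337 ##############*+++++++++++++++*#############
339 ################*+++++++++++*###############
341 +%%%%%%%%%%########*******##################
343 :+%%%%%%%%%################################*
345 .:*%%%%%%%%%%#############################*:
347 :::%%%%%%%%%%%%##########################*::
349 ::::%%%%%%%%%%%#########################*:::
```

step_arm(
  rows=[
    [-0.003, -0.001, -0.01, 0, 0, 0],
    [-0.003, -0.001, -0.02, 0, 0, 0],
    [-0.003, -0.001, -0.03, 0, 0, 0],
    [-0.003, -0.001, -0.042, 0, 0, 0],
    [-0.003, -0.001, -0.046, 0, 0, 0],
  ],
)

```text
clock: 32.7
tcp_pos: [0.4247, 0.2363, 0.0855]
orientation: [0.004, -3.14, 0.002]
contact_force: [-1.0, 0.3, 0.6]
grip_width: 0.045
gripper_force: 61.5
```

step_arm(
  rows=[
    [0, 0, 0, 0, 0, 0],
    [0, 0, 0, 0, 0, 0],
  ],
)

```text
clock: 32.87
tcp_pos: [0.4253, 0.2366, 0.0866]
orientation: [0.003, -3.141, 0.001]
contact_force: [1.1, -0.7, -0.5]
grip_width: 0.0454
gripper_force: 61.5
```

step_arm(
  rows=[
    [0, 0, -0.01, 0, 0, 0],
    [0, 0, -0.02, 0, 0, 0],
    [0, 0, -0.028, 0, 0, 0],
    [0, 0, -0.032, 0, 0, 0],
    [0, 0, -0.033, 0, 0, 0],
  ],
)

```text
clock: 33.28
tcp_pos: [0.425, 0.2365, 0.0664]
orientation: [0.004, -3.141, 0.001]
contact_force: [-0.2, 0.1, -1.8]
grip_width: 0.045
gripper_force: 61.5
```

step_arm(
  rows=[
    [0, 0, 0, 0, 0, 0],
    [0, 0, 0, 0, 0, 0],
    [0, 0, 0, 0, 0, 0],
    [0, 0, 0, 0, 0, 0],
    [0, 0, 0, 0, 0, 0],
  ],
  jaw=0,
)

```text
clock: 33.7
tcp_pos: [0.4255, 0.2369, 0.0673]
orientation: [-0.004, 3.141, 0.0]
contact_force: [-0.4, -0.0, 0.2]
grip_width: 0.0857
gripper_force: 0.0
```

step_arm(
  rows=[
    [0, 0, 0.04, 0, 0, 0],
    [0, 0, 0.1, 0, 0, 0],
    [0, 0, 0.16, 0, 0, 0],
    [0, 0, 0.22, 0, 0, 0],
    [0, 0, 0.28, 0, 0, 0],
  ],
)

```text
clock: 34.12
tcp_pos: [0.4251, 0.2363, 0.2369]
orientation: [-0.003, 3.142, -0.0]
contact_force: [0.3, 1.1, -0.0]
grip_width: 0.0855
gripper_force: 0.0
```

step_arm(
  rows=[
    [0, 0, 0.005, 0, 0, 0],
    [0, 0, 0.005, 0, 0, 0],
    [0, 0, 0.005, 0, 0, 0],
    [0, 0, 0.005, 0, 0, 0],
  ],
)

```text
clock: 34.45
tcp_pos: [0.4244, 0.2362, 0.2367]
orientation: [0.004, -3.14, 0.003]
contact_force: [-0.5, -0.6, -0.2]
grip_width: 0.0852
gripper_force: 0.0
```

Run:
```python
from h import *
im,c=snap("wrist","w17"); o=r.get_obs(); print(o["tcp_pos"].round(4),toolyaw(o),o["contact_force"].round(1),o["grip_width"])
q=p((.425,.237,.058),c).astype(int); print(q,p((.425,.237,.086),c))
g=cv2.cvtColor(im,cv2.COLOR_BGR2GRAY)[q[1]-60:q[1]+50:2,q[0]-56:q[0]+56:2]
for row in g: print("".join(" .:-=+*#%@"[v//26] for v in row))
t,ct=snap("top","t17")
print("small",ring(t,ct,"small",(.5568,-.087)))
```

```text
[0.4244 0.2362 0.2365] 90.13789844582969 [-0.  -0.  -0.2] 0.0852646227661552
[322 228] [322.69583923 236.5239695 ]
::::::::::-::-------------------------------::-:::::::::
:::::::::::-------------------------------:-----::::::::
:::::-:-::-:----------------------------==++###+::::::::
:::::::::---------------------==+++*#%%@@@@@@@@@-:::::::
:::::::-:-------------==++*#%%@@@@@@@@@@@@@@@@@@=:-:::::
::::::::-----==++*##%@%%@@@@@@@@@@@@@@@@@@@*++@@+---::::
::::-=+**#%%#%%@@@@@@@@@@@@@@@@@@@@@@@@@@@#+++*@#---:-::
::::+@@@@@@@@@@@@@@@@@@@@@@@@@@@@@@@@@@@@@#+++#@%---::::
:::-%@@@@@@@@@@@@@@@@@@@@@@@@@@@@@@@@@@@@@@*+*@@@-----::
::::@@@**@@@@@@@@@@@@@@@@@@@@@@@@@@@@@@@@@@@@@@@@----:::
:::-#@+**+@@@@@@@@@@@@@%#%@@@@@#%@@@@@@@@@@@@@@@@---:---
:::-*@***+@@@@@@@@@@@#%@@@@@@@@@@@@%@@@@@@@@@@@@@----:::
::::+@@**%@@@@@@@@@#@@@@@@@@@@@@@@@@@@@@@@@@@@@@@------:
::::-@@@@@@@@@@@@%%@@@@@@@@@@%@@@@@@@@%@@@@@@@@@@-----:-
::::-@@@@@@@@@@@%@@@@@@#*#%%@@@#*#@@@@@@@@@@@@@@@-------
:::::@@@@@@@@@@%@@@@@##@@@@@@@@@@@%#@@@@@@@@@@@@@-----:-
:::::*@@@@@@@@%@@@@@#@@@@@@@@@@@@@@@#%@@@@@@@@@@@=------
:::::+@@@@@@@@@@
[... 1502 characters left out ...]
@@@@@@@@@@+==%%:::::
:::::::::+@#==*@@@@@@@@@@@@@@@@@@@@@@@@@@@@@@@%%%%=:-:::
:::::::::+@-===@@@@@@@@@@@@@@@@@@@@@%%@%%%#+=---::-:::::
:::::::::=%===+@@@@@@@@@@@@%%%%%%*+=----------:---:-::::
::::::::::%@++%@@%%%%%%%+=-::::--------:-----:-:::::::::
.:::::::::=#%%*=-:::::::::::::::--------:::---::::::::::
.::::::::::::::::::::::::::::::--:-----:::-:-:::::::::::
:::::::::::::::::::::::::::::::------::-:---::::::::::::
.:::::::::::::::::::::::::::::::-:--:---::::::::::::::::
.:.:::::::::::::::::::::::::::::--:::::::-::::::::::::::
::::::::::::::::::::::::::::::::-:::::::::::::::::::::::
...::::::::::::::::::::::::::::::--:::::::::::::::::::::
small (array([ 0.5568, -0.087 ]), np.float64(0.802))
```

step_arm(
  rows=[
    [0.109, -0.27, 0, 0, 0, 0],
    [0.109, -0.27, 0, 0, 0, 0],
    [0.109, -0.27, 0, 0, 0, 0],
    [0.109, -0.27, 0, 0, 0, 0],
    [0.109, -0.27, 0, 0, 0, 0],
  ],
)

```text
clock: 34.97
tcp_pos: [0.492, 0.0673, 0.2376]
orientation: [0.01, 3.141, -0.005]
contact_force: [-0.2, 0.2, 1.0]
grip_width: 0.0853
gripper_force: 0.0
```

step_arm(
  rows=[
    [0.109, -0.27, 0, 0, 0, 0],
    [0.109, -0.27, 0, 0, 0, 0],
    [0.109, -0.27, 0, 0, 0, 0],
    [0.109, -0.27, 0, 0, 0, 0],
    [0.109, -0.27, 0, 0, 0, 0],
  ],
)

```text
clock: 35.38
tcp_pos: [0.5567, -0.0951, 0.2376]
orientation: [0.01, 3.141, -0.007]
contact_force: [-0.7, -0.6, -0.1]
grip_width: 0.0849
gripper_force: 0.0
```

step_arm(
  rows=[
    [0, 0, 0, 0, 0, 0],
    [0, 0, 0, 0, 0, 0],
    [0, 0, 0, 0, 0, 0],
    [0, 0, 0, 0, 0, 0],
  ],
)

```text
clock: 35.72
tcp_pos: [0.5557, -0.0852, 0.2376]
orientation: [0.008, -3.14, -0.001]
contact_force: [0.9, -0.5, -0.6]
grip_width: 0.0857
gripper_force: 0.0
```

Run:
```python
from h import *
im,c=snap("wrist","w18"); o=r.get_obs(); print(o["tcp_pos"].round(4),toolyaw(o))
for v in (90,130): print("small",ring(im,c,"small",(.557,-.087),v))
```

```text
[ 0.5558 -0.0853  0.2378] 90.28851116640325
small (array([ 0.5566, -0.0867]), np.float64(0.908))
small (array([ 0.5574, -0.0863]), np.float64(0.86))
```

step_arm(
  rows=[
    [0.001, -0.001, -0.06, 0, 0, 0],
    [0.001, -0.001, -0.12, 0, 0, 0],
    [0.001, -0.001, -0.18, 0, 0, 0],
    [0.001, -0.001, -0.24, 0, 0, 0],
    [0.001, -0.001, -0.296, 0, 0, 0],
  ],
)

```text
clock: 36.18
tcp_pos: [0.5564, -0.0862, 0.0588]
orientation: [0.007, -3.141, -0.001]
contact_force: [0.4, 0.8, 0.4]
grip_width: 0.0853
gripper_force: 0.0
```

step_arm(
  rows=[
    [0, 0, 0, 0, 0, 0],
    [0, 0, -0.025, 0, 0, 0],
    [0, 0, -0.045, 0, 0, 0],
    [0, 0, -0.055, 0, 0, 0],
    [0, 0, -0.058, 0, 0, 0],
  ],
)

```text
clock: 36.6
tcp_pos: [0.5568, -0.0873, 0.0259]
orientation: [0.005, -3.141, -0.001]
contact_force: [0.2, 0.8, -0.6]
grip_width: 0.0852
gripper_force: 0.0
```

step_arm(
  rows=[
    [0, 0, 0, 0, 0, 0],
    [0, 0, 0, 0, 0, 0],
    [0, 0, 0, 0, 0, 0],
    [0, 0, 0, 0, 0, 0],
    [0, 0, 0, 0, 0, 0],
  ],
  jaw=1,
  squeeze=60,
)

```text
clock: 37.02
tcp_pos: [0.5585, -0.0878, 0.0279]
orientation: [-0.004, 3.138, 0.001]
contact_force: [-2.1, -2.0, 19.9]
grip_width: 0.0256
gripper_force: 9.9
```

step_arm(
  rows=[
    [0, 0, 0, 0, 0, 0],
    [0, 0, 0, 0, 0, 0],
    [0, 0, 0, 0, 0, 0],
  ],
)

```text
clock: 37.27
tcp_pos: [0.5592, -0.0906, 0.028]
orientation: [-0.001, 3.136, -0.005]
contact_force: [0.8, -4.3, 10.9]
grip_width: 0.0
gripper_force: 5.5
```

step_arm(
  rows=[
    [0, 0, 0.03, 0, 0, 0],
    [0, 0, 0.06, 0, 0, 0],
    [0, 0, 0.11, 0, 0, 0],
    [0, 0, 0.17, 0, 0, 0],
    [0, 0, 0.22, 0, 0, 0],
  ],
)

```text
clock: 37.68
tcp_pos: [0.5567, -0.0882, 0.1598]
orientation: [-0.003, 3.141, -0.0]
contact_force: [1.4, 0.2, -0.3]
grip_width: 0.0002
gripper_force: 0.0
```

The small sleeve slipped out of the grip because the pads were too high (tips at about ring top). I'll open up and find it again.

step_arm(
  rows=[
    [0, 0, 0.13, 0, 0, 0],
    [0, 0, 0.13, 0, 0, 0],
    [0, 0, 0.13, 0, 0, 0],
    [0, 0, 0.13, 0, 0, 0],
    [0, 0, 0.13, 0, 0, 0],
  ],
  jaw=0,
)

```text
clock: 38.1
tcp_pos: [0.5563, -0.0875, 0.2356]
orientation: [0.004, -3.141, -0.001]
contact_force: [-0.2, -0.9, -0.3]
grip_width: 0.0606
gripper_force: 0.0
```

step_arm(
  rows=[
    [0, 0, 0, 0, 0, 0],
    [0, 0, 0, 0, 0, 0],
    [0, 0, 0, 0, 0, 0],
  ],
)

```text
clock: 38.35
tcp_pos: [0.5561, -0.0878, 0.2346]
orientation: [0.004, -3.139, 0.0]
contact_force: [-0.3, -0.5, -0.7]
grip_width: 0.0855
gripper_force: 0.0
```

Run:
```python
from h import *
im,c=snap("wrist","w19"); o=r.get_obs(); print(o["tcp_pos"].round(4),toolyaw(o))
n,l,st,ce=cv2.connectedComponentsWithStats(white(im,110).astype(np.uint8))
for s,e in zip(st[1:],ce[1:]):
    if s[4]>300: print(s,e.round(0),w(e,.014,c).round(3))
for v in (90,130): print("small",ring(im,c,"small",(.557,-.087),v))
```

```text
[ 0.5562 -0.0879  0.2347] 90.12511611819889
[ 622   31   18  104 1178] [633.  90.] [0.433 0.203 0.014]
[   69    69   168   250 33310] [149. 192.] [ 0.528 -0.261  0.014]
[308 199  39  39 729] [327. 218.] [ 0.555 -0.082  0.014]
[  494   212   146   113 14293] [568. 269.] [0.61  0.177 0.014]
[   0  288   71   71 3156] [ 34. 322.] [ 0.675 -0.411  0.014]
[320 403  69  15 393] [353. 407.] [ 0.788 -0.049  0.014]
small (array([ 0.5563, -0.0821]), np.float64(0.914))
small (array([ 0.5578, -0.082 ]), np.float64(0.863))
```

step_arm(
  rows=[
    [0, 0.01, -0.06, 0, 0, 0],
    [0, 0.01, -0.12, 0, 0, 0],
    [0, 0.01, -0.18, 0, 0, 0],
    [0, 0.01, -0.24, 0, 0, 0],
    [0, 0.01, -0.29, 0, 0, 0],
  ],
)

```text
clock: 38.82
tcp_pos: [0.5556, -0.0817, 0.0589]
orientation: [0.004, -3.139, 0.0]
contact_force: [0.2, 0.6, 0.0]
grip_width: 0.0851
gripper_force: 0.0
```

step_arm(
  rows=[
    [0, 0, 0, 0, 0, 0],
    [0, 0, -0.03, 0, 0, 0],
    [0, 0, -0.055, 0, 0, 0],
    [0, 0, -0.07, 0, 0, 0],
    [0, 0, -0.077, 0, 0, 0],
  ],
)

```text
clock: 39.23
tcp_pos: [0.5568, -0.0819, 0.0154]
orientation: [0.004, -3.141, -0.0]
contact_force: [-0.2, 0.1, -1.0]
grip_width: 0.0852
gripper_force: 0.0
```

step_arm(
  rows=[
    [0, 0, 0, 0, 0, 0],
    [0, 0, 0, 0, 0, 0],
    [0, 0, 0, 0, 0, 0],
    [0, 0, 0, 0, 0, 0],
    [0, 0, 0, 0, 0, 0],
  ],
  jaw=1,
  squeeze=60,
)

```text
clock: 39.65
tcp_pos: [0.5574, -0.0819, 0.017]
orientation: [-0.003, 3.14, 0.001]
contact_force: [-2.2, 1.1, 9.4]
grip_width: 0.0375
gripper_force: 58.9
```

step_arm(
  rows=[
    [0, 0, 0, 0, 0, 0],
    [0, 0, 0, 0, 0, 0],
    [0, 0, 0, 0, 0, 0],
  ],
)

```text
clock: 39.9
tcp_pos: [0.5574, -0.0819, 0.017]
orientation: [-0.003, 3.14, 0.001]
contact_force: [-2.1, 0.4, 9.1]
grip_width: 0.0372
gripper_force: 58.9
```

step_arm(
  rows=[
    [0, 0, 0.03, 0, 0, 0],
    [0, 0, 0.06, 0, 0, 0],
    [0, 0, 0.11, 0, 0, 0],
    [0, 0, 0.17, 0, 0, 0],
    [0, 0, 0.23, 0, 0, 0],
  ],
)

```text
clock: 40.32
tcp_pos: [0.5561, -0.082, 0.155]
orientation: [0.003, -3.141, 0.0]
contact_force: [0.6, -0.1, -1.3]
grip_width: 0.037
gripper_force: 60.2
```

step_arm(
  rows=[
    [-0.022, 0.053, 0, 0, 0, 0],
    [-0.043, 0.106, 0, 0, 0, 0],
    [-0.065, 0.16, 0, 0, 0, 0],
    [-0.087, 0.213, 0, 0, 0, 0],
    [-0.108, 0.266, 0, 0, 0, 0],
  ],
)

```text
clock: 40.73
tcp_pos: [0.4911, 0.0791, 0.1542]
orientation: [-0.003, 3.141, 0.001]
contact_force: [0.2, 0.7, -0.1]
grip_width: 0.037
gripper_force: 60.2
```

step_arm(
  rows=[
    [-0.022, 0.053, 0, 0, 0, 0],
    [-0.043, 0.106, 0, 0, 0, 0],
    [-0.065, 0.16, 0, 0, 0, 0],
    [-0.087, 0.213, 0, 0, 0, 0],
    [-0.108, 0.266, 0, 0, 0, 0],
  ],
)

```text
clock: 41.15
tcp_pos: [0.4262, 0.2388, 0.1541]
orientation: [-0.003, 3.141, 0.002]
contact_force: [1.0, 0.1, -1.2]
grip_width: 0.0372
gripper_force: 60.2
```

step_arm(
  rows=[
    [0, 0, 0, 0, 0, 0],
    [0, 0, -0.03, 0, 0, 0],
    [0, 0, -0.06, 0, 0, 0],
    [0, 0, -0.072, 0, 0, 0],
    [0, 0, -0.072, 0, 0, 0],
  ],
)

```text
clock: 41.57
tcp_pos: [0.4263, 0.2365, 0.1093]
orientation: [0.003, -3.14, 0.003]
contact_force: [0.4, -0.4, -0.8]
grip_width: 0.0374
gripper_force: 60.2
```

step_arm(
  rows=[
    [0, 0, 0, 0, 0, 0],
    [0, 0, 0, 0, 0, 0],
    [0, 0, 0, 0, 0, 0],
    [0, 0, 0, 0, 0, 0],
  ],
)

```text
clock: 41.9
tcp_pos: [0.4276, 0.2375, 0.1111]
orientation: [-0.003, 3.141, 0.002]
contact_force: [-0.2, 0.1, -0.6]
grip_width: 0.0373
gripper_force: 60.2
```

```bash
python3 -c "
from h import *
look(.017,'w20')"
```

```text
[0.4275 0.2375 0.1109] 90.12 [-0.2  0.9 -0.1] 0.0368740576305957
zt 0.1079 ring px @TCP-2mm [321.9 316.6] shaft top px [320.3 294.1] mm/px ring 0.47 r_bore px 30.7 r_top px 14.5 origin 277 266
266 ##########++++++************+++*+%@@@@@@@@@@
268 *#########++++**+***************+#%%%%%%%@@%
270 *#########+++++*******************#%%%%%%%@%
272 #######%#*++***********************#%%%%%%#%
274 *####%#%*++**************************#%#####
276 #######*+++*****##%%%%%%%%%%#*###*****%#%%##
278 %#####*+++****#%%%%%%%%%%%%%%%%%*******#%%##
280 @####*+++***#%%%%%%%%%%%%#%%%%%%@@@#****##*#
282 %#%%*+++*#%%%%%%%%%%%%%##%%%%%%%@@@@*****##*
284 %%%%+++*%%%%%%%%%%%%##%#%%#%%%%%%%%%##****#%
286 @%%+++*#%#%#%%%%#%########%%%#%%%%%%%%#***%@
288 @%#++*#%%#%%%%%%#############%%%%%%%%%#*#*%@
290 @@#+*#####%%%####**********#####%%%%###@@**@
292 +%++######%%###**************++#%%###%%%%#*#
294 :-+######%###+***************+=+######%%%%*=
296 :-*###%%%###=+**************+==#####%%%%%%*+
298 :+###%#%###%*=+*************+=*#######%####+
300 :*###%#%###%%*=************+=*#####*#######*
302 -##%#%####@@@@#=*****
[... 597 characters left out ...]
+++++++*######
328 :#%%%#%#+++++++++=:::::::::-+++++++++#######
330 .##%%%%##+++++++++++===+++++++++++++*#######
332 .:%%%%####++++++++++++++++++++++++++#######+
334 ..+#######*++++++++++++++++++++++++########.
336 ..:########*+++++++++++++++++++++*########*:
338 ..:+######%#**++++++++++++++++++*#########::
340 ..::##########*+++++++++++++++**#########-::
342 ...:-##########***++++++++*+**%#########::::
344 ..:::-############*********#%##########:::::
346 .:.::::#%@%#############%%%%##########::::::
348 .:..::::+%%%%########################:::::::
350 .::::::::-%%%######################*::::::::
352 :::::::::::#%####################=::::::::::
354 :::::::::::::-################*=::::::::::::
```

step_arm(
  rows=[
    [-0.002, -0.001, 0, 0, 0, 0],
    [-0.002, -0.001, -0.01, 0, 0, 0],
    [-0.002, -0.001, -0.02, 0, 0, 0],
    [-0.002, -0.001, -0.03, 0, 0, 0],
    [-0.002, -0.001, -0.04, 0, 0, 0],
  ],
)

```text
clock: 42.37
tcp_pos: [0.4257, 0.2366, 0.0855]
orientation: [0.004, -3.141, 0.001]
contact_force: [0.2, 0.3, -0.2]
grip_width: 0.0374
gripper_force: 60.2
```

step_arm(
  rows=[
    [0, 0, 0, 0, 0, 0],
    [0, 0, -0.006, 0, 0, 0],
    [0, 0, -0.012, 0, 0, 0],
    [0, 0, -0.017, 0, 0, 0],
    [0, 0, -0.017, 0, 0, 0],
  ],
)

```text
clock: 42.78
tcp_pos: [0.4257, 0.2366, 0.0756]
orientation: [0.004, -3.141, 0.001]
contact_force: [0.9, -0.8, -0.1]
grip_width: 0.0372
gripper_force: 60.2
```

step_arm(
  rows=[
    [0, 0, 0, 0, 0, 0],
    [0, 0, 0, 0, 0, 0],
    [0, 0, 0, 0, 0, 0],
    [0, 0, 0, 0, 0, 0],
    [0, 0, 0, 0, 0, 0],
  ],
  jaw=0,
)

```text
clock: 43.2
tcp_pos: [0.426, 0.2368, 0.0763]
orientation: [-0.004, 3.141, 0.0]
contact_force: [-1.1, -0.2, -0.2]
grip_width: 0.0853
gripper_force: 0.0
```

step_arm(
  rows=[
    [0, 0, 0.04, 0, 0, 0],
    [0, 0, 0.1, 0, 0, 0],
    [0, 0, 0.16, 0, 0, 0],
    [0, 0, 0.22, 0, 0, 0],
    [0, 0, 0.27, 0, 0, 0],
  ],
)

```text
clock: 43.62
tcp_pos: [0.4263, 0.2365, 0.2405]
orientation: [-0.003, 3.141, 0.001]
contact_force: [0.1, 0.5, -0.8]
grip_width: 0.0856
gripper_force: 0.0
```

step_arm(
  rows=[
    [0, 0, 0, 0, 0, 0],
    [0, 0, 0, 0, 0, 0],
    [0, 0, 0, 0, 0, 0],
  ],
)

```text
clock: 43.87
tcp_pos: [0.4254, 0.2367, 0.2376]
orientation: [0.004, -3.141, -0.0]
contact_force: [-0.1, -0.2, -0.1]
grip_width: 0.0854
gripper_force: 0.0
```

Run:
```python
from h import *
im,c=snap("wrist","w21"); o=r.get_obs(); print(o["tcp_pos"].round(4),toolyaw(o),o["grip_width"])
q=p((.425,.237,.072),c).astype(int); print(q,p((.425,.237,.086),c))
g=cv2.cvtColor(im,cv2.COLOR_BGR2GRAY)[q[1]-60:q[1]+46:2,q[0]-52:q[0]+52:2]
for row in g: print("".join(" .:-=+*#%@"[v//26] for v in row))
```

```text
[0.4251 0.2364 0.2371] 90.14724284035057 0.0854361756558837
[321 230] [321.83785452 234.86176644]
:::::::::-:------------------------------=++*+::::::
:::::::::------:---------------==++*##%##%@@@@::::::
::::::::---:-----------=++*##%%@@@@@@@@@@@@@@@=:::::
::::::-:------==+**#%@@@@@@@@@@@@@@@@@@@@#++@@*-:-::
::---==+*##%%@@@@@@@@@@@@@@@@@@@@@@@@@@@@+++*@%--:::
::=#@@@@@@@@@@@@@@@@@@@@@@@@@@@@@@@@@@@@#+++*@%-::::
::*@@@@@@@@@@@@@@@@@@@@@@@@@@@@@@@@@@@@@%*++@@@---::
::%@@%+@@@@@@@@@@@@@@@@@@@@@@@@@@@@@@@@@@@%@@@@--:-:
:-#@***+@@@@@@@@@@@@@@@@%###%@@@@@@@@@@@@@@@@@@----:
::*@+*+*@@@@@@@@@@@@@@@@@@@@@@@@@@@@@@@@@@@@@@@-:---
::=@%***@@@@@@@@@@%@@@@@@@@@@@@@@@@@@@@@@@@@@@@-----
::-@@@@@@@@@@@@@%@@@@@@@@@@@@@@@@@@@@@@@@@@@@@@----:
:::%@@@@@@@@@@@@@@@@@@%**####*#@@@@@@@@@@@@@@@@----:
:::#@@@@@@@@@@@@@@@@*#@@@@@@@@@@##@@@@@@@@@@@@@=----
:::*@@@@@@@@@@@@@@*%@@@@@@@@@@@@@@#@@@@@@@@@@@@=----
:::+@@@@@@@@@@@@@#@@@@@*******@@@@@%%@@@@@@@@@@+----
:::=@@@@@@@@@@@@#@@@**%@@@@@@@%*%@@@@%@@@@@@@@@*----
:::-%@@@@@@@@@@#@@##@@@@@@@@@@@@@#@@@@@@@@@@@@@%----
:::-%@@@@@@@@@%@@*#@@@@@###*%@@@@@%@@@@@@@@@@@@@
[... 1106 characters left out ...]
@@@-==*%-::
:::::::#@@@@@@@@@@@%%%%%%%%%%%%%%%@@@@@@@@@@===+%=-:
:::::::*@@@@@@@@@@@@@%%%%%%%%%%%@@@@@@@@@@@@===#%-::
:::::::+@@--#@@@@@@@@@@@@@@@@@@@@@@@@@@@@@@@@%%%#:::
:::::::=@==-=@@@@@@@@@@@@@@@@@@@@@@@@%%%%%%*==--:-::
:::::::-%+--=@@@@@@@@@@@@@@@%%%%%%*=--:::-------::::
.:::::::%%==#@@@@@%%%%#%*=--------------------::::::
::::::::+%%%%%#+=:::::::::::---------:-:-:---:::::::
:::::::::::::::::::::::::::::::--:-:-----::::::::-::
.::::::::::::::::::::::::::::::--:------::-:::::::::
.::::::::::::::::::::::::::::::::::--:-:::::::::::::
:..:::::::::::::::::::::::::::::::-::-::::::::::::::
::::::::::::::::::::::::::::::::::-:::::::::::::::::
:..::.:::::::::::::::::::::::::::-:::-::::::::::::::
```

step_arm(
  rows=[
    [0, 0.27, 0, 0, 0, 0],
    [0, 0.27, 0, 0, 0, 0],
    [0, 0.27, 0, 0, 0, 0],
    [0, 0.27, 0, 0, 0, 0],
    [0, 0.27, 0, 0, 0, 0],
  ],
)

```text
clock: 44.33
tcp_pos: [0.4228, 0.407, 0.2356]
orientation: [0.019, -3.14, -0.0]
contact_force: [-1.5, 1.4, -0.8]
grip_width: 0.0854
gripper_force: 0.0
```

step_arm(
  rows=[
    [0, 0, 0, 0, 0, 0],
    [0, 0, 0, 0, 0, 0],
    [0, 0, 0, 0, 0, 0],
    [0, 0, 0, 0, 0, 0],
  ],
)

```text
clock: 44.67
tcp_pos: [0.4263, 0.3969, 0.2378]
orientation: [-0.0, -3.141, 0.001]
contact_force: [0.8, -0.4, 0.4]
grip_width: 0.0853
gripper_force: 0.0
```

Run:
```python
from h import *
im,c=snap("wrist","w22"); o=r.get_obs(); print(o["tcp_pos"].round(4),toolyaw(o),o["grip_width"])
n,l,st,ce=cv2.connectedComponentsWithStats(white(im,110).astype(np.uint8))
for s,e in zip(st[1:],ce[1:]):
    if s[4]>300: print(s,e.round(0),w(e,.024,c).round(3))
for v in (90,130): print("collar",ring(im,c,"collar",(.418,.422),v))
t,ct=snap("top","t22")
n,l,st,ce=cv2.connectedComponentsWithStats(white(t,110).astype(np.uint8))
for s,e in zip(st[1:],ce[1:]):
    if 60<s[4]<3000: print("top",s,e.round(0),w(e,.024,ct).round(3))
```

```text
[0.4263 0.3973 0.238 ] 90.00914434574716 0.08541272011726299
[ 374  160   63  161 2944] [406. 242.] [0.449 0.484 0.024]
[ 110  169  107   94 7813] [163. 216.] [0.422 0.238 0.024]
[ 324  188   46   46 1227] [347. 211.] [0.417 0.422 0.024]
[ 573  279   67  138 4902] [617. 346.] [0.571 0.731 0.024]
[160 305  49  59 756] [182. 334.] [0.555 0.242 0.024]
[434 305  49  59 749] [460. 334.] [0.555 0.551 0.024]
[ 200  308  150   98 8713] [285. 353.] [0.58  0.355 0.024]
[  72  321  102   57 3303] [116. 345.] [0.569 0.165 0.024]
[ 87 459  46  21 700] [109. 471.] [0.751 0.126 0.024]
collar (array([0.4179, 0.4224]), np.float64(0.932))
collar (array([0.4193, 0.4227]), np.float64(0.878))
top [   0  113   38   91 2612] [ 17. 156.] [0.732 0.915 0.024]
top [288 132  31  30 747] [303. 147.] [0.783 0.106 0.024]
top [344 136  28  17 464] [358. 144.] [ 0.795 -0.05   0.024]
top [468 180  27  23 268] [479. 193.] [ 0.66  -0.398  0.024]
top [130 200   5  29  71] [132. 213.] [0.575 0.579 0.024]
top [512 202  21  20 336] [522. 211.] [ 0.611 -0.518  0.024]
top [162 225  15  26 194] [168. 237.] [0.512 0.473 0.024]
top [235 254  34  34 970] [252. 270.] [0.424 0.235 0.024]
top [176 266  17  14 117] [184. 273.] [0.413 0.422 0.024]
top [151 268  13  21 136] [158. 279.] [0.395 0.49  0.024]
top [ 288  389   92   67 1965] [328. 417.] [0.044 0.016 0.024]
top [335 452  41  28 476] [358. 463.] [-0.069 -0.065  0.024]
```

Run:
```python
from h import *
im=cv2.imread("pics/w22.png"); c=cam("wrist")
n,l,st,ce=cv2.connectedComponentsWithStats(white(im,110).astype(np.uint8)); k=l[np.nonzero(l[:,406])[0]  ,406]
k=[i for i in range(1,n) if abs(ce[i]-[406,242]).max()<3][0]
ys,xs=np.nonzero(l==k); P=np.array([w((x,y),.006,c) for x,y in zip(xs,ys)])
for x0 in np.arange(.36,.54,.01):
    s=P[abs(P[:,0]-x0)<.005]; 
    if len(s): print(round(x0,3),s[:,1].min().round(4),s[:,1].max().round(4))
```

```text
0.37 0.4869 0.5125
0.38 0.4835 0.5155
0.39 0.4837 0.5149
0.4 0.4879 0.5113
0.41 0.4865 0.5049
0.42 0.485 0.503
0.43 0.4836 0.5015
0.44 0.4821 0.5002
0.45 0.4806 0.4988
0.46 0.4791 0.4974
0.47 0.4776 0.4959
0.48 0.476 0.4945
0.49 0.4752 0.4929
0.5 0.4736 0.4915
0.51 0.4618 0.4907
0.52 0.46 0.4987
0.53 0.4591 0.498
0.54 0.4583 0.4965
```

step_arm(
  rows=[
    [-0.014, 0.041, -0.06, 0, 0, 0],
    [-0.014, 0.041, -0.12, 0, 0, 0],
    [-0.014, 0.041, -0.18, 0, 0, 0],
    [-0.014, 0.041, -0.22, 0, 0, 0],
    [-0.014, 0.041, -0.22, 0, 0, 0],
  ],
  jaw=0.27,
)

```text
clock: 45.18
tcp_pos: [0.4149, 0.4206, 0.1014]
orientation: [0.003, -3.136, 0.011]
contact_force: [-0.5, -0.4, -0.1]
grip_width: 0.0624
gripper_force: 0.0
```

step_arm(
  rows=[
    [0, 0, 0, 0, 0, 0],
    [0, 0, 0, 0, 0, 0],
    [0, 0, 0, 0, 0, 0],
    [0, 0, 0, 0, 0, 0],
  ],
)

```text
clock: 45.52
tcp_pos: [0.4185, 0.4242, 0.1082]
orientation: [-0.003, 3.14, 0.005]
contact_force: [-0.8, 0.1, 0.4]
grip_width: 0.062
gripper_force: 0.0
```

Run:
```python
from h import *
im,c=snap("wrist","w23"); o=r.get_obs(); print(o["tcp_pos"].round(4),toolyaw(o),o["grip_width"],o["joints"].round(2))
for v in (90,130): print("collar",ring(im,c,"collar",(.418,.4225),v))
```

```text
[0.4183 0.4241 0.1079] 90.13082472266963 0.062296725359991915 [-1.27  0.55  0.5   1.89 -0.36  0.78  1.  ]
collar (array([0.4183, 0.4223]), np.float64(0.926))
collar (array([0.4202, 0.4225]), np.float64(0.833))
```

step_arm(
  rows=[
    [0, -0.002, -0.04, 0, 0, 0],
    [0, -0.002, -0.08, 0, 0, 0],
    [0, -0.002, -0.12, 0, 0, 0],
    [0, -0.002, -0.145, 0, 0, 0],
    [0, -0.002, -0.153, 0, 0, 0],
  ],
)

```text
clock: 45.98
tcp_pos: [0.4166, 0.4215, 0.0127]
orientation: [0.004, -3.14, 0.003]
contact_force: [0.3, 0.2, -0.2]
grip_width: 0.0621
gripper_force: 0.0
```

step_arm(
  rows=[
    [0, 0, 0, 0, 0, 0],
    [0, 0, 0, 0, 0, 0],
    [0, 0, 0, 0, 0, 0],
    [0, 0, 0, 0, 0, 0],
    [0, 0, 0, 0, 0, 0],
  ],
  jaw=1,
  squeeze=70,
)

```text
clock: 46.4
tcp_pos: [0.4179, 0.4227, 0.0152]
orientation: [-0.004, 3.141, 0.002]
contact_force: [0.0, 0.1, 1.4]
grip_width: 0.0437
gripper_force: 71.6
```

step_arm(
  rows=[
    [0, 0, 0, 0, 0, 0],
    [0, 0, 0, 0, 0, 0],
    [0, 0, 0, 0, 0, 0],
  ],
)

```text
clock: 46.65
tcp_pos: [0.4179, 0.4227, 0.0152]
orientation: [-0.004, 3.141, 0.002]
contact_force: [-0.5, -0.4, 6.8]
grip_width: 0.0437
gripper_force: 71.9
```

step_arm(
  rows=[
    [0, 0, 0.03, 0, 0, 0],
    [0, 0, 0.06, 0, 0, 0],
    [0, 0, 0.12, 0, 0, 0],
    [0, 0, 0.18, 0, 0, 0],
    [0, 0, 0.23, 0, 0, 0],
  ],
)

```text
clock: 47.07
tcp_pos: [0.4177, 0.422, 0.1543]
orientation: [-0.003, 3.141, 0.0]
contact_force: [0.3, 0.6, -1.4]
grip_width: 0.0438
gripper_force: 71.6
```

step_arm(
  rows=[
    [0.003, -0.04, 0, 0, 0, 0],
    [0.005, -0.08, 0, 0, 0, 0],
    [0.007, -0.12, 0, 0, 0, 0],
    [0.009, -0.16, 0, 0, 0, 0],
    [0.01, -0.2, 0, 0, 0, 0],
  ],
)

```text
clock: 47.48
tcp_pos: [0.4233, 0.3009, 0.1524]
orientation: [-0.004, 3.142, 0.0]
contact_force: [-0.5, -0.0, -0.7]
grip_width: 0.0436
gripper_force: 71.6
```

step_arm(
  rows=[
    [0.003, -0.04, 0, 0, 0, 0],
    [0.003, -0.08, 0, 0, 0, 0],
    [0.003, -0.108, 0, 0, 0, 0],
    [0.003, -0.108, -0.03, 0, 0, 0],
    [0.003, -0.108, -0.06, 0, 0, 0],
  ],
)

```text
clock: 47.9
tcp_pos: [0.4262, 0.2367, 0.1168]
orientation: [-0.0, 3.14, 0.004]
contact_force: [-0.0, 0.2, -1.8]
grip_width: 0.0436
gripper_force: 71.7
```

step_arm(
  rows=[
    [0, 0, -0.012, 0, 0, 0],
    [0, 0, -0.012, 0, 0, 0],
    [0, 0, -0.012, 0, 0, 0],
    [0, 0, -0.012, 0, 0, 0],
  ],
)

```text
clock: 48.23
tcp_pos: [0.4258, 0.2378, 0.1097]
orientation: [-0.004, 3.141, 0.001]
contact_force: [-0.4, -0.2, -1.0]
grip_width: 0.044
gripper_force: 71.6
```

```bash
python3 -c "
from h import *
look(.0152,'w24',.024)"
```

```text
[0.4258 0.2378 0.1098] 90.16 [ 0.4  0.3 -0.6] 0.043810212226176974
zt 0.1186 ring px @TCP-2mm [322.2 331.5] shaft top px [319.8 298.8] mm/px ring 0.44 r_bore px 33.3 r_top px 14.5 origin 278 281
281 %%++++++++++++++++************************#%
283 @+++++++++++++****************+************#
285 @+++++++++++**#######%%%%%%%%#**#**+***+***#
287 +++++++++**######################***********
289 +++++++**###########################*#******
291 ++++++##############################%@#*****
293 +++++##################################@****
295 +++*###################################@@***
297 ++*########################################*
299 +*#######################################%@#
301 *#########################################@#
303 ############################################
305 ############################################
307 ###############*##########+*##*#############
309 #############%@#+#######**%%%@%#############
311 ############%%%%%%%****#@%%%%%%%%###########
313 ##########%%%%%%%%%%%%%@%%%%%%%@@@##########
315 #########@@@%%%%%%%%%%%%%%%%%++---=#########
317 ########%@@@@@@%%%%
[... 599 characters left out ...]
+++=+=+=+#####
343 ######+==++++++++++++++++++++++++++++=*#####
345 ######++=+++++++++++++++++++++++=+++=+######
347 ######*+++++++++++++++++++++++++++++++######
349 #######++=+++++++++++++++++++++++++++*######
351 ########++++++++++++++++++++++++++++*#######
353 ########*++++++++++++++++++++++++++*########
355 #########*++++++++++++++++++++++++*#########
357 ##########*++++++++++++++++++++++*##########
359 ###########*++++++++++++++++++++*###########
361 ##############*+++++++++++++++*#############
363 %#####%#########**+++++++++**###############
365 %%%%%%%#############****###################*
367 -%%%%%%##################################**-
369 :-%%%%%%%##############################***-:
```

step_arm(
  rows=[
    [-0.001, -0.001, 0, 0, 0, 0],
    [-0.001, -0.001, -0.007, 0, 0, 0],
    [-0.001, -0.001, -0.014, 0, 0, 0],
    [-0.001, -0.001, -0.021, 0, 0, 0],
    [-0.001, -0.001, -0.026, 0, 0, 0],
  ],
)

```text
clock: 48.7
tcp_pos: [0.4245, 0.2367, 0.0929]
orientation: [0.004, -3.141, 0.0]
contact_force: [-0.9, 0.7, -0.6]
grip_width: 0.0434
gripper_force: 71.6
```

step_arm(
  rows=[
    [0, 0, 0, 0, 0, 0],
    [0, 0, -0.004, 0, 0, 0],
    [0, 0, -0.007, 0, 0, 0],
    [0, 0, -0.009, 0, 0, 0],
    [0, 0, -0.009, 0, 0, 0],
  ],
)

```text
clock: 49.12
tcp_pos: [0.4246, 0.2367, 0.0879]
orientation: [0.004, -3.141, 0.0]
contact_force: [-0.4, -0.3, -1.5]
grip_width: 0.0439
gripper_force: 71.6
```

step_arm(
  rows=[
    [0, 0, 0, 0, 0, 0],
    [0, 0, 0, 0, 0, 0],
  ],
)

```text
clock: 49.28
tcp_pos: [0.4248, 0.2368, 0.0882]
orientation: [-0.004, 3.141, 0.0]
contact_force: [1.1, 0.2, -2.1]
grip_width: 0.0435
gripper_force: 71.6
```

step_arm(
  rows=[
    [0, 0, -0.001, 0, 0, 0],
    [0, 0, -0.001, 0, 0, 0],
    [0, 0, -0.001, 0, 0, 0],
    [0, 0, -0.001, 0, 0, 0],
    [0, 0, -0.001, 0, 0, 0],
  ],
  jaw=0,
)

```text
clock: 49.7
tcp_pos: [0.4248, 0.2368, 0.0876]
orientation: [-0.004, 3.141, 0.0]
contact_force: [-0.6, 0.3, -0.9]
grip_width: 0.0854
gripper_force: 0.0
```

step_arm(
  rows=[
    [0, 0, 0.04, 0, 0, 0],
    [0, 0, 0.09, 0, 0, 0],
    [0, 0, 0.15, 0, 0, 0],
    [0, 0, 0.2, 0, 0, 0],
    [0, 0, 0.25, 0, 0, 0],
  ],
)

```text
clock: 50.12
tcp_pos: [0.4247, 0.2364, 0.2391]
orientation: [-0.003, 3.141, 0.0]
contact_force: [-0.0, 1.5, 0.4]
grip_width: 0.0858
gripper_force: 0.0
```

step_arm(
  rows=[
    [0, 0, 0, 0, 0, 0],
    [0, 0, 0, 0, 0, 0],
    [0, 0, 0, 0, 0, 0],
  ],
)

```text
clock: 50.37
tcp_pos: [0.4242, 0.2367, 0.237]
orientation: [0.004, -3.141, -0.0]
contact_force: [-0.1, -0.5, -0.5]
grip_width: 0.0856
gripper_force: 0.0
```

Run:
```python
from h import *
im,c=snap("wrist","w25"); o=r.get_obs(); print(o["tcp_pos"].round(4),toolyaw(o),o["grip_width"])
q=p((.4247,.2368,.096),c).astype(int); print("expected collar top px",p((.4247,.2368,.096),c).round(1),"r px",(.023/(w(q+[1,0],.096,c)-w(q,.096,c))[1]).round(1))
g=cv2.cvtColor(im,cv2.COLOR_BGR2GRAY)[q[1]-70:q[1]+50:2,q[0]-56:q[0]+56:2]
for k,row in enumerate(g): print(f"{q[1]-70+2*k} "+"".join(" .:-=+*#%@"[v//26] for v in row))
print("x0",q[0]-56)
m=comp(blue(im),p((.6,.332,.045),c)); print("handle",fit(m,box(-.045,.045,-.014,.014,.009,.045),(.6,.332,-1.48),c))
```

```text
[0.424  0.2364 0.2365] 90.1409950783503 0.08514253192498933
expected collar top px [321.7 239.1] r px 28.4
169 :::::::::::--:--:--------------------------:::::::::::::
171 :::::::--:----------------------------------=+++::::::::
173 :::::::::::------------------------=++*##%%@@@@@:-::::::
175 :::::::::-----------------=++*##%%@@@@@@@@@@@@@@=:::::::
177 ::::::::----:----=++*##%@@@@@@@@@@@@@@@@@@@@=%@@*:-:::::
179 :::::---==+**#%%@@@@@@@@@@@@@@@@@@@@@@@@@@@+++#@%::-::::
181 ::::=*@@@@@@@@@@@@@@@@@@@@@@@@@@@@@@@@@@@@#+++*@%---::::
183 ::::#@@@@@@@@@@@@@@@@@@@@@@@@@@@@@@@@@@@@@@+++%@@----:::
185 ::-:%@@@%@@@@@@@@@@@@@@@@@@@@@@@@@@@@@@@@@@%%@@@@----:::
187 :::-#@#***@@@@@@@@@@@@@@@@@%%%%@@@@@@@@@@@@@@@@@@------:
189 ::::*@+***@@@@@@@@@@@@@%@@@@@@@@@@%@@@@@@@@@@@@@@----:::
191 ::::=@%***@@@@@@@@@@@@@@@@@@@@@@@@@@%@@@@@@@@@@@@----:-:
193 ::::-%@@%@@@@@@@@@@@@@@@@@@@@@@@@@@@@@@@@@@@@@@@@----::-
195 ::::-%@@@@@@@@@@@%@@@@@@#***###*%@@@@@@@@@@@@@@@@------:
197 :::::%@@@@@@@@@@%@@@@@##@@@@@@@@@%*%@@@@@@@@@@@@@=------
199 :::::*@@@@@@@@@%@@@@*#@@@@@@@@@@@@@@#@@@@@@@@@@@@=----:-
201 :::::+@@@@@@@
[... 2036 characters left out ...]
::-:::::::::::::::::
269 :..:::::::::::::::::::::::::::::::::::::::::::::::::::::
271 ....::::::::::::::::::::::::::::::::::::::::::::::::::::
273 .....:::::::::::::::::::::::::::::::::::::::::::::::::::
275 ....::.:::::::::::::::::::::::::::::::::::::::::::::::::
277 ....:..:::::::::::::::::::::::::::::::::::::::::::::::::
279 ...::...:.::::::::::::::::::::::::::::::::::::::::::::::
281 ..:::.:.::::::::::::::::::::::::::::::::::::::::::::::::
283 ..::::::::::::::::::::::::::::::::::::::::::::::::::::::
285 ....:..:.:::::::::::::::::::::::::::::::::::::::::::::::
287 .:....:..:::::::::::::::::::::::::::::::::::::::::::::::
x0 265
handle (array([ 0.6018,  0.3242, -1.4242]), np.float64(0.675))
```

step_arm(
  rows=[
    [0.13, 0.13, 0.1, 0, 0, 0],
    [0.13, 0.13, 0.1, 0, 0, 0],
    [0.13, 0.13, 0.1, 0, 0, 0],
    [0.13, 0.13, 0.1, 0, 0, 0],
    [0.13, 0.13, 0.1, 0, 0, 0],
  ],
)

```text
clock: 50.83
tcp_pos: [0.5035, 0.3159, 0.2963]
orientation: [-0.005, 3.141, -0.003]
contact_force: [-0.8, -0.1, -0.7]
grip_width: 0.0853
gripper_force: 0.0
```

step_arm(
  rows=[
    [0, 0, 0, 0, 0, 0],
    [0, 0, 0, 0, 0, 0],
    [0, 0, 0, 0, 0, 0],
    [0, 0, 0, 0, 0, 0],
  ],
)

```text
clock: 51.17
tcp_pos: [0.502, 0.3138, 0.2969]
orientation: [0.003, -3.14, 0.001]
contact_force: [1.3, 0.4, -0.5]
grip_width: 0.0853
gripper_force: 0.0
```

Run:
```python
from h import *
im,c=snap("wrist","w26"); o=r.get_obs(); print(o["tcp_pos"].round(4))
q=p((.6,.332,.045),c); m=comp(blue(im),q); print(q.round(0),cv2.boundingRect(m)); print("handle",fit(m,box(-.045,.045,-.014,.014,.009,.045),(.6,.332,-1.48),c))
P=[p(v,c).round(0).tolist() for v in ((.555,.377,.045),(.62,.17,.024),(.591,.43,.003),(.62,.11,.003))]; print(P)
g=cv2.cvtColor(im,cv2.COLOR_BGR2GRAY)[int(q[1])-60:int(q[1])+90:5,int(q[0])-200:int(q[0])+140:5]
b=m[int(q[1])-60:int(q[1])+90:5,int(q[0])-200:int(q[0])+140:5]
for row,br in zip(g,b): print("".join("B" if k else " .:-=+*#%@"[v//26] for v,k in zip(row,br)))
```

```text
[0.5021 0.3141 0.2972]
[336. 294.] (298, 272, 75, 36)
handle (array([ 0.6003,  0.3302, -1.4911]), np.float64(0.861))
[[376.0, 259.0], [208.0, 302.0], [410.0, 275.0], [168.0, 295.0]]
:::::::::::::::::::::::::::::::::::::::::::::::::-=#%@@:::::+@:::@%:
::::::::::::::::::::::::::::::::::::::-=+***%@%@%%@@@@%:::::#@:::@::
::::::::::::::::::::::::::-=+**************+%%@%%%%%%@%::::::::::=::
:::::::::::::-=*#@%***+***++***+*****+#%@@@%%@@@@@@%@@%:::::::::::::
::::-%%@@@@%@%%%%@@**++*****+**+*++++%@@@@%%%%@%%@@@@@%:::::::::::::
:::::%%@@@@%%@@@@%@@**+**************@%%@@%%@%%%%@%@%%%:::::::::::::
:::::%%%%%%%@%%@@%%@*****+***+*+*++*==*#@@@@@@@@@@@@@@%:::::::::::::
:::::@@%@@%@@%@@@@@@%+***********#####@@@@@@@@@%%@@@@@@:::::::::::::
:::::*@%@%@@%%@@@@@%@@*+*********#****@@%BBBBBB%@@@@%@@:::::::::::::
:::::-%%%%@%@%@%%%%@@@***********BBBBBBBBBBBBBB*%%%%@%%:::::::::::::
::::::@%@%@%@%%%%%@@%%@**++++++#+BBBBBBBBBBBBBBB@@%%%@%:::::::::::::
::::::@@@%@@@@@%%##%%+=+++****+**BBBBBBBBBBBBBBB@%@%%@@:::::::::::::
::::::%%@@%%%%+=*++**#%######@@@%BBBBBBBBBBBBBBB@@@@@@@:::::::::::::
::::::=%@%%%%@@@@@@@%
[... 451 characters left out ...]
.....===..
::::::..===.::.:::::::::::::::::::::::::::::::::::::::::::......===.
:::::..===....:..:::::::::::::::::::::::::::::::::::::::::.......===
.:::..-===.......:::::::::::::::::::::::::::::::::::::::::.......-==
:::...===........:::::::::::::::::::::::::::::::::::::::::........==
:....:+*=........:::::::::::::::::::::::::::::::::::::::::..... ..:*
.......*+.......:::::::::::::::::::::::::::::::::::::::::::..... .-*
.......::.......:::::::::::::::::::::::::::::::::::::::::::..... .::
...............:::::::::::::::::::::::::::::::::::::::::::::.... :..
...............:::::::::::::::::::::::::::::::::::::::::::::.....:..
..............:::::::::::::::::::::::::::::::::::::::::::::::....:..
```

The pick is standing where I left it on the mat, and the stack is complete and clear of the robot. Handing in.

```bash
python3 -c "
from bench import r
print(r.hand_in())"
```

```text
the job is handed in; nothing more can be done
None
```

I dragged all three sleeves out with the hooked pick, threaded them on the shaft wide, middle, small, capped them with the collar, left the pick standing on its mat, and handed the job in at about 51 s; the judge returned no verdict, the small sleeve needed a second grasp on the open bench, and the final checks were numeric readings from the wrist camera.

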